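Fit the bottle guide and start its wing knob on the stud

TASK

Fit the white bottle guide on its mount, lowered over the two pins until it lies flat. Then, pressing its wing knob lightly, turn the knob back (anticlockwise) until you feel the thread drop in at its start, and only then screw it clockwise until it comes up against its stop with the flange fully down on the guide. Go by feel without forcing the thread or straining it against the stop, leave the bottles and the spanner alone, and let go at the end.

Things in the scene. Friction and masses are not known exactly. Their poses are not given: they have to be found in the camera images.
- guide: Loose white plastic bottle guide, 0.4 to 0.7 kg with its captive knob: flat block 25 mm thick, 160 mm long (y), from x = -45 mm to the front at x = +55 mm, which has two round bottle pockets. Origin on the underside, on the knob's axis; z up, +x towards the pockets. The knob may serve to lift and carry it.
- hole_far (a point): Mouth, on the guide's underside at y = +58 mm, x = 0, of the pin hole farther from the knob; axes as the guide's. The nearer one is at y = -46 mm. Both are 11.6 mm wide, chamfered, and go right through. As they are unequally far from the axis, the guide fits one way only.
- guide_nose (a point): Tip of the middle tooth between the guide's pockets, at its top edge: 55 mm along the guide's +x from the knob's axis, 25 mm above its underside; axes as the guide's.
- wing (a point): Point on the axis of the black wing knob, 24 mm above its flange's underside, inside the bar; turns with the knob: x along the bar, y across it, z up. Straight bar 64 mm long, 16 mm thick, flat sides from 6 to 39 mm above the flange's underside. Round flange 47 mm wide, 6 mm thick; below it, in the guide's 44 mm bore, a steel sleeve with three inward thread lugs 120 degrees apart.
- turn (a joint): Angle of the wing knob in the guide, rad: grows clockwise seen from above (tightening); 0 with the bar along the guide's x. Starts within 0.05 of 0; drag 0.04 N m. Backing the seated, pressed knob raises it 3.8 mm per rad; after 0.2 to 1.6 rad it can drop up to 8 mm at the starts; 1.1 to 1.6 rad clockwise from there brings it home, flange down, where it meets a hard stop: 0.3 N m shows it, 0.7 is too much.
- lift (a joint): Height of the knob's flange above the guide's top face, m: 0.014 when up against its retaining ring (as it starts), 0 with the flange fully down on the guide. A spring pushes the knob up: 3 N at 0.014, rising to 7.2 N at 0. Pressing the knob with 5 to 10 N on top of the spring is ample; the thread spoils if forced.
- mount: Mount fixed on the steel bed: bolted foot 100 by 170 mm, pillar, and level aluminium seat plate 75 by 150 mm. Origin at the middle of its underside; z up; +x is its front, to which the guide's pockets (guide's +x) face when fitted.
- mount_seat (a point): Centre of the seat's top face, 45 mm above the bed, on the stud's axis; axes as the mount's. The fitted guide's origin lies here.
- pin_far (a point): Foot, on the seat at y = +58 mm, x = 0, of the pin farther from the stud; axes as the mount's. The nearer pin is at y = -46 mm. Both are steel, 10 mm thick, 24 mm high, the top 8 mm tapering to a 3 mm nose.
- stud_top (a point): Top of the steel stud, 22.5 mm above the seat; axes as the mount's. Stud 21 mm thick; coarse right-hand three-start thread, 30 mm over the ridges, lead 24 mm (3.8 mm per rad), 8 mm ridge to ridge, 1 mm axial play; three blunt starts at the top, 120 degrees apart, their angle not known; stops end the grooves. The seated, pressed knob rides on the ridges at lift 0.005 to 0.012.
- bottle0: Bystander: small capped glass bottle, 54 mm thick, 150 mm high, standing beyond the work; origin at its foot.
- bottle1: Bystander: another such bottle.
- bottle2: Bystander: another such bottle.
- spanner: Bystander: steel spanner lying on the bed between the robot and the work; origin under its middle, x along it.

How it is judged:
On the way, in this order (a step that is already met when the one before it is completed fails the run):
1. the guide lies flat on the mount's seat, over both pins (horizontal distance between guide and mount_seat below 0.004 m and z of guide in the frame of mount_seat between -0.003 and 0.0025 m and x of guide_nose in the frame of mount_seat above 0.05 m), for 0.1 s.
2. the knob has been backed anticlockwise (turn below -0.15) and has dropped in at the thread start (lift below 4.8 mm) (all of step 1 and value of joint turn below -0.15 rad and value of joint lift below 0.0048 m), for 0.1 s.
At the end, for the whole second after the job is handed in: The guide lies flat on the seat over both pins (within 4 mm of the stud's axis, 2.5 mm of flat height, pockets to the mount's front), the knob's flange is within 0.6 mm of the guide's top face, all released and at rest (all of step 1 and value of joint lift below 0.0006 m and linear speed of guide below 0.01 m/s); the robot touches nothing.
It fails at once if the guide or its thread pressed or jammed hard against the mount: over 55 N between them while the knob is not yet down (lift above 2 mm) (contact force between guide and mount above 55 N and value of joint lift above 0.002 m).
It fails at once if the thread strained against its stop: over 100 N between guide and mount (contact force between guide and mount above 100 N).
It fails at once if the seated knob turned clockwise (turn above 0.4) while it still rides on the thread (lift above 5 mm) (horizontal distance between guide and mount_seat below 0.004 m and z of guide in the frame of mount_seat between -0.003 and 0.0025 m and x of guide_nose in the frame of mount_seat above 0.05 m and value of joint turn above 0.4 rad and value of joint lift above 0.005 m).
It fails at once if a bottle or the spanner moved by more than 20 mm (distance of any of bottle0, bottle1, bottle2, spanner from where it was at the start of the episode above 0.02 m).
It fails at once if a bottle tipped (angle between any of bottle0, bottle1, bottle2's own z axis and vertical above 0.3 rad).
It also fails if it takes over 72 s, if anything falls off the work surface, if the arm or the gripper's body presses on something with over 40 N, if the wrist force passes 120 N, or if a joint passes its speed limit or range.

ROBOT

A 6-joint arm with a two-finger parallel gripper is mounted at the origin on the work surface. World frame = base frame: x ahead of the robot, y to its left, z up, the work surface at z = 0. Lengths are in m, angles in rad, forces in N, time in s.
With the tool pointing down it reaches from about 0.3 to 0.75 m from the base axis. Payload 8.5 kg.
Tool frame: the origin (TCP) lies midway between the tips of the shut fingers; the grasp point (between the pads) lies behind it (robot.tcp_to_grasp is the y of the grasp point in the tool frame, in m); y points along the fingers, z is the direction in which the jaws open and shut, and the axes are right-handed (so a half turn about y gives the same grasp; the last joint's range is limited). The gripper opens to 88 mm and grips with 3 to 60 N. Pads are 18 mm wide; open, the fingers measure 123 mm over their backs; the gripper's body (75 mm by 187 mm) begins 45 mm behind the grasp point.
Start: joints at [-1.502, 0.381, 1.297, -0, 1.464, -0.215], TCP at [0.154, -0.528, 0.239] pointing down, gripper open.
Joint ranges: [-3.11, 3.11], [-0.89, 2.33], [0.22, 2.48], [-1.42, 4.56], [0.17, 2.85], [-2.88, 2.88]. Speed limits (rad/s): [2.39, 2.39, 3.14, 3.14, 3.14, 3.14].

INTERFACE

Orientations are given as a unit quaternion [x, y, z, w].
In Python, from workcell import robot gives the robot as it stands.
- The arm moves only by the tool apply_moves, never from a script. Its argument "series" is a list of rows, each an object with "rot": the turn, a rotation vector about the tool's x, y, z in rad, a list of three; "travel": the shift along the tool's x, y, z in m, a list of three; "hand": the closure, from -1 (fully open) to 1 (shut), so that 0 is half open. A call has 1 to 8 rows; each row is the pose to reach, as a shift and turn from the pose commanded when the call began, along the tool's axes at that moment; what a row does not reach only later rows make up. A row lasts 1/12 s, in which the tool goes at most 41.7 mm and 7.16 degrees, less where a joint would pass 70% of its speed; a pose out of reach is approached as far as the arm can. A call with a gripper value outside its range is refused whole. The fingers move at their own pace and stop on an object; the grip force is fixed at half the most. Time passes only in rows, so rows that repeat a pose let the fingers close. It gives the time, the measured TCP pose, the force and the opening at its end, in the units of the state.
- robot.get_state(): the state, without advancing time (a new reading comes with each control period).
- robot.grab_frame(name): name is "scene" or "top" or "wrist"; returns (picture, depth): 384x512x3 uint8, red, green, blue; 384x512 float32, m along the optical axis (not along the pixel's ray), 0 where there is no reading.
- robot.calibration(name): a dict with "fx", "fy", "cx", "cy" (pixels), "k1" (the pictures are not rectified: a ray, as slopes to the right and down, at radius r is drawn at 1 + k1 r^2 times it, then the intrinsics apply), "pose" (4x4, takes a point from camera to world coordinates); the wrist camera has in their place "hand_eye" (4x4, takes a point from camera to tool coordinates, whose origin is the TCP and whose axes are the tool frame's). Camera axes: x right, y up, looking along -z (the intrinsics and any distortion apply to the point x, -y, -z); pixel columns grow to the right and rows downward; lengths in m; the calibration is good to about 2 mm. A picture is of the moment at which its call begins: read the wrist's pose just before it. calibration takes no time and is no camera call.
- robot.job_done(): hands the job in, once; it reports no verdict.
The state is a dict: "time": time; "qpos": joint angles; "qvel": joint speeds; "tau": joint torques, N m; "ee_pos": TCP position; "eef_rot": TCP orientation; "ft_force": force on the tool from outside, world axes, zero at the start; "moment": the same for the moment, N m; "opening": finger opening in m.
Only numpy, scipy, OpenCV 4.12 (cv2) and the standard library are available. Lean on these libraries where they do the work, as an engineer would, in place of code of your own. Each camera call takes 0.05 s, during which the arm holds its last target.

## Working session

There is one attempt and no reset: what is moved stays moved. The work goes in short steps, Python scripts to look and compute and a tool call to move; the robot and the scene stay as the last step left them, time stands still between calls to the robot, and variables do not carry over. Pictures are saved under pics/ and viewed, and the job is handed in when it is done.

Besides the shell and the picture viewer there is one more tool, called after ">>>" as a command line: name --argument value ..., lists and objects as JSON in quotes. apply_moves: Moves the arm, as the interface text tells. Its arguments: {"type":"object","properties":{"series":{"type":"array"}},"required":["series"]}

```bash
ls; mkdir -p pics; cat > h.py <<'E'
import numpy as np, cv2
from workcell import robot
from scipy.spatial.transform import Rotation as R
def st():
    s=robot.get_state(); return s
def campose(name,s=None):
    c=robot.calibration(name)
    if name!='wrist': return c,np.array(c['pose'])
    T=np.eye(4);T[:3,:3]=R.from_quat(s['eef_rot']).as_matrix();T[:3,3]=s['ee_pos']
    return c,T@np.array(c['hand_eye'])
def grab(name,fn):
    s=robot.get_state(); im,d=robot.grab_frame(name); c,T=campose(name,s)
    cv2.imwrite('pics/'+fn+'.png',im[:,:,::-1]); np.savez('pics/'+fn+'.npz',im=im,d=d,T=T,c=np.array([c['fx'],c['fy'],c['cx'],c['cy'],c['k1']]))
    return im,d
def load(fn): return np.load('pics/'+fn+'.npz')
def cloud(fn):
    z=load(fn); fx,fy,cx,cy,k1=z['c']; d=z['d']; h,w=d.shape
    u,v=np.meshgrid(np.arange(w),np.arange(h))
    xd=(u-cx)/fx; yd=(v-cy)/fy; x,y=xd.copy(),yd.copy()
    for _ in range(10):
        f=1+k1*(x*x+y*y); x=xd/f;y=yd/f
    P=np.stack([x*d,-y*d,-d],-1)@z['T'][:3,:3].T+z['T'][:3,3]
    P[d==0]=np.nan
    return P
E
python3 - <<'E'
from h import *
s=st(); print(s); print(robot.tcp_to_grasp)
for n in ['scene','top','wrist']: grab(n,n+'0')
for n in ['scene','top','wrist']: print(n,load(n+'0')['c'],load(n+'0')['T'].round(3).tolist())
E
```

```text
pics
{'time': 0.0, 'qpos': array([-1.50229528e+00,  3.81202878e-01,  1.29825939e+00, -2.18116543e-05,
        1.46357761e+00, -2.15291956e-01]), 'qvel': array([ 2.23124300e-03,  5.00524718e-05,  1.80883491e-04,  2.00583363e-04,
       -1.86770336e-03,  6.81094604e-04]), 'tau': array([-1.97925307e-03, -4.37935889e+01, -2.24560779e+01,  7.12738372e-02,
        3.52976611e-02, -1.01461990e-04]), 'ee_pos': array([ 0.15397666, -0.52771792,  0.23813453]), 'eef_rot': array([-0.09997053,  0.70051061, -0.6994889 ,  0.10003028]), 'ft_force': array([-0.14280898,  0.00544314, -0.94288151]), 'moment': array([-0.02033521, -0.00536522, -0.00231155]), 'opening': 0.08793951803465504}
-0.0187
scene [ 3.70572694e+02  3.70572694e+02  2.60858599e+02  1.86859358e+02
 -9.35000651e-02] [[-0.634, -0.621, 0.461, 0.949], [0.774, -0.509, 0.377, 0.347], [0.0, 0.595, 0.803, 0.7], [0.0, 0.0, 0.0, 1.0]]
top [4.73286444e+02 4.73286444e+02 2.52270219e+02 1.91859234e+02
 4.27685122e-02] [[0.008, 0.992, -0.13, 0.483], [-0.999, 0.013, 0.04, 0.049], [0.041, 0.129, 0.991, 0.945], [0.0, 0.0, 0.0, 1.0]]
wrist [2.87358935e+02 2.87358935e+02 2.57208284e+02 1.93547824e+02
 2.36223391e-02] [[0.28, 0.913, 0.297, 0.231], [-0.96, 0.267, 0.085, -0.505], [-0.002, -0.309, 0.951, 0.383], [0.0, 0.0, 0.0, 1.0]]
```

View pics/top0.png

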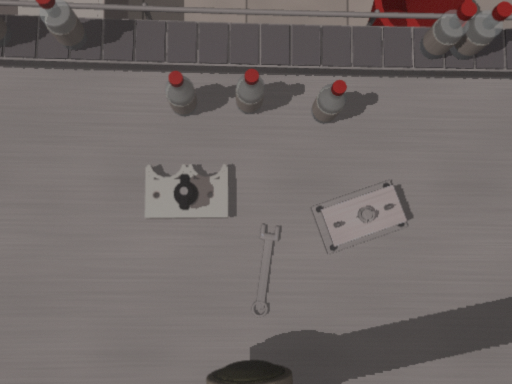

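View pics/scene0.png

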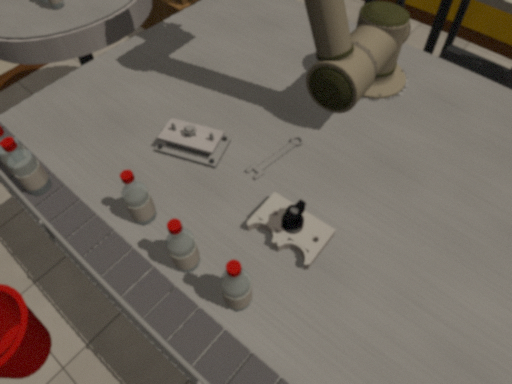

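View pics/wrist0.png

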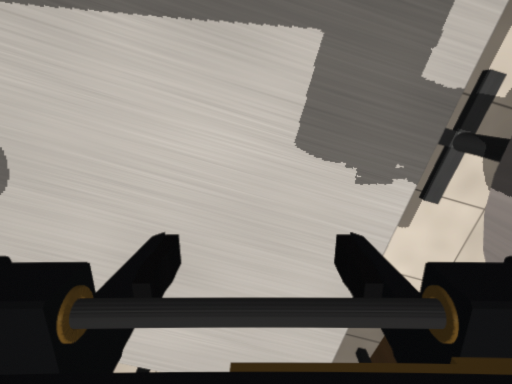

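```bash
python3 - <<'E'
from h import *
P=cloud('top0'); im=load('top0')['im']
for (u,v) in [(187,182),(187,192),(186,178),(160,205),(215,205),(368,214),(355,225),(345,214),(390,215),(240,250),(300,300),(265,265),(181,80)]: print((u,v),P[v,u].round(4))
# upscale crop
a=cv2.resize(im[150:270,130:420],None,fx=2.7,fy=2.7,interpolation=cv2.INTER_CUBIC)
cv2.imwrite('pics/crop0.png',a[:,:,::-1])
# seat points
z=P[...,2]
for nm,(u0,u1,v0,v1),(z0,z1) in [('guide',(130,250,150,230),(.018,.032)),('seat',(310,410,175,260),(.040,.05)),('bed',(100,450,270,340),(-.02,.02))]:
    q=P[v0:v1,u0:u1].reshape(-1,3); q=q[~np.isnan(q[:,0])]; q=q[(q[:,2]>z0)&(q[:,2]<z1)]
    r=cv2.minAreaRect((q[:,:2]*1000).astype(np.float32)); print(nm,len(q),np.median(q[:,2]),q[:,2].std(),r, q.min(0),q.max(0))
E
```

```text
(187, 182) [0.6125 0.1338 0.0802]
(187, 192) [0.5945 0.1337 0.0767]
(186, 178) [0.62   0.1359 0.0799]
(160, 205) [0.575  0.1899 0.0255]
(215, 205) [0.5764 0.0839 0.0246]
(368, 214) [ 0.5584 -0.2039  0.0683]
(355, 225) [ 0.5389 -0.1846  0.0466]
(345, 214) [ 0.5598 -0.1659  0.0461]
(390, 215) [ 0.5589 -0.2527  0.0463]
(240, 250) [0.49   0.0339 0.0008]
(300, 300) [ 0.3936 -0.0852 -0.0029]
(265, 265) [ 0.4611 -0.0155  0.0048]
(181, 80) [0.78   0.1414 0.1511]
guide 3122 0.02551021418842131 0.0016623595816423627 ((604.599609375, 140.2833251953125), (104.49616241455078, 158.64637756347656), 0.8199602365493774) [0.55137925 0.06026679 0.01828314] [0.65769447 0.21999533 0.03075419]
seat 2729 0.045459312569520294 0.0016059876528831914 ((559.4926147460938, -201.83790588378906), (74.74122619628906, 150.31973266601562), 19.734914779663086) [ 0.50058746 -0.2825912   0.040031  ] [ 0.61964175 -0.12023013  0.04996565]
bed 24401 0.00017649052635593243 0.0019217118437920495 ((385.7189025878906, -39.5972900390625), (133.25942993164062, 687.0403442382812), 0.3981409966945648) [ 0.31948981 -0.38272885 -0.00624255] [0.45470185 0.30433733 0.01265091]
```

View pics/crop0.png

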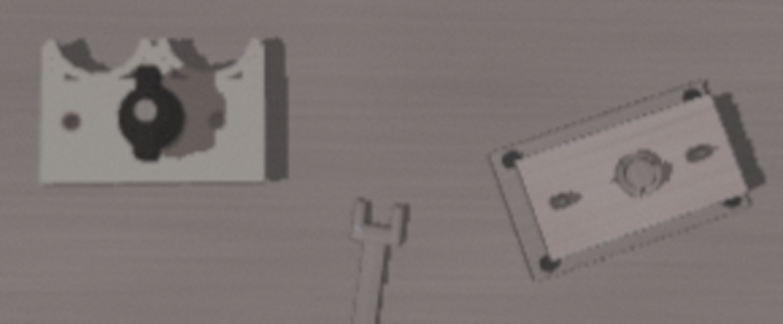

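```bash
python3 - <<'E'
from h import *
P=cloud('top0'); z=P[...,2]; im=load('top0')['im']
def sel(u0,u1,v0,v1,z0,z1):
    q=P[v0:v1,u0:u1].reshape(-1,3); q=q[~np.isnan(q[:,0])]; return q[(q[:,2]>z0)&(q[:,2]<z1)]
q=sel(165,205,165,220,.072,.09); print('bar',len(q),np.median(q[:,2]),cv2.minAreaRect((q[:,:2]*1000).astype(np.float32)))
q=sel(165,205,165,220,.040,.052); print('flange',len(q),np.median(q[:,2]),cv2.minEnclosingCircle((q[:,:2]*1000).astype(np.float32)))
q=sel(355,382,200,230,.061,.075); print('stud',len(q),np.median(q[:,2]),cv2.minEnclosingCircle((q[:,:2]*1000).astype(np.float32)),q.mean(0))
for u0,u1 in [(328,350),(380,398)]:
    q=sel(u0,u1,195,235,.060,.08); print('pin',len(q),q.mean(0) if len(q) else 0, q[:,2].max() if len(q) else 0)
# holes: dark pixels on guide; project pixel onto z=.0255
zz=load('top0'); 
def ray(u,v,h):
    fx,fy,cx,cy,k1=zz['c']; p=cv2.undistortPoints(np.array([[[u,v]]],float),np.array([[fx,0,cx],[0,fy,cy],[0,0,1]]),np.array([k1,0,0,0.]))[0,0]
    T=zz['T'];dd=T[:3,:3]@np.array([p[0],-p[1],-1]);o=T[:3,3];t=(h-o[2])/dd[2];return o+t*dd
g=cv2.cvtColor(im,cv2.COLOR_RGB2GRAY); print(g[188:203,148:165]); print(g[188:203,203:219])
for u,v in [(156.0,194.8),(210.2,194.8)]: print(ray(u,v,.025))
s=st();M=R.from_quat(s['eef_rot']).as_matrix();print(M.round(4))
for k in range(1): print(robot.calibration('wrist')['hand_eye'])
E
```

```text
bar 405 0.07836845411430893 ((597.1712646484375, 139.0598907470703), (32.33674621582031, 62.29452896118164), 70.19329071044922)
flange 136 0.04533743676684526 ((596.239990234375, 135.38528442382812), 30.844688415527344)
stud 164 0.06639707127132671 ((558.85888671875, -202.16680908203125), 15.563577651977539) [ 0.55956493 -0.20089696  0.06602138]
pin 21 [ 0.53928077 -0.14648441  0.06479927] 0.0707563994280328
pin 20 [ 0.57439154 -0.24332638  0.06500179] 0.07208235320008549
[[148 146 147 148 147 147 146 148 148 148 146 147 148 148 147 147 147]
 [147 148 147 147 147 146 146 147 147 146 147 147 148 146 149 147 147]
 [146 147 147 149 146 146 144 142 142 144 146 146 149 147 147 148 148]
 [147 147 146 148 148 142 134 128 126 131 137 143 147 147 147 147 148]
 [147 148 148 147 143 132 114  98  94  98 111 131 144 149 146 146 147]
 [147 149 147 146 137 115  92  77  73  75  86 116 143 147 148 147 146]
 [147 147 146 145 130  99  79  71  73  75  81 105 136 147 148 147 147]
 [145 147 147 145 129  99  77  72  74  77  79 107 138 147 148 147 147]
 [148 147 147 146 135 109  85  73  77  79  89 117 139 1
[... 1178 characters left out ...]
]
 [ 95  95  96  95  95  96 114 141 146 147 147 146 147 146 148 146]
 [ 94  95  94  96  95  96 114 144 147 148 147 147 146 147 146 147]
 [ 95  96  94  96  95  96 114 143 147 148 149 148 146 146 146 147]
 [ 95  95  96  95  96  95 114 144 147 147 147 148 148 149 146 147]]
[0.59488179 0.19835229 0.025     ]
[0.59621259 0.09362443 0.025     ]
[[-9.6e-01 -1.0e-04  2.8e-01]
 [-2.8e-01  1.0e-03 -9.6e-01]
 [-2.0e-04 -1.0e+00 -1.0e-03]]
[[-3.67156162e-04 -9.50949621e-01 -3.09345573e-01 -8.00689797e-02]
 [ 7.63950897e-04  3.09345237e-01 -9.50949494e-01 -1.44793206e-01]
 [ 9.99999641e-01 -5.85471795e-04  6.12900806e-04 -8.14809037e-04]
 [ 0.00000000e+00  0.00000000e+00  0.00000000e+00  1.00000000e+00]]
```

>>> apply_moves --series '[{"rot":[0,0.272,0],"travel":[-0.611,0.02,-0.517],"hand":-1},{"rot":[0,0.272,0],"travel":[-0.611,0.02,-0.517],"hand":-1},{"rot":[0,0.272,0],"travel":[-0.611,0.02,-0.517],"hand":-1},{"rot":[0,0.272,0],"travel":[-0.611,0.02,-0.517],"hand":-1},{"rot":[0,0.272,0],"travel":[-0.611,0.02,-0.517],"hand":-1},{"rot":[0,0.272,0],"travel":[-0.611,0.02,-0.517],"hand":-1},{"rot":[0,0.272,0],"travel":[-0.611,0.02,-0.517],"hand":-1},{"rot":[0,0.272,0],"travel":[-0.611,0.02,-0.517],"hand":-1}]'

```text
time: 0.82
ee_pos: [0.3385, -0.2482, 0.2304]
eef_rot: [-0.004, 0.707, -0.707, 0.004]
ft_force: [-0.1, -0.7, -0.1]
opening: 0.088
```

```bash
cat >> h.py <<'E'
def plan(xyz,yaw):
    "tool z=(sin yaw,-cos yaw,0), y down; returns travel, rot in tool axes"
    s=st();M=R.from_quat(s['eef_rot']).as_matrix()
    zt=np.array([np.sin(yaw),-np.cos(yaw),0]);yt=np.array([0,0,-1.]);G=np.stack([np.cross(yt,zt),yt,zt],1)
    rv=R.from_matrix(M.T@G).as_rotvec()
    print('t',s['time'],'pos',s['ee_pos'].round(4),'yaw',round(np.arctan2(M[0,2],-M[1,2]),4),'q',s['qpos'].round(3),'F',s['ft_force'].round(2),'M',s['moment'].round(3),'op',round(s['opening'],4))
    print('travel',(M.T@(np.array(xyz)-s['ee_pos'])).round(4),'rot',rv.round(4))
E
python3 -c "
from h import *
plan([.5956,.1399,.20],.0127)"
```

```text
t 0.8167 pos [ 0.3385 -0.2482  0.2304] yaw 0.0113 q [-0.917  0.158  1.642  0.     1.342  0.643] F [-0.12 -0.69 -0.08] M [-0.029 -0.006  0.041] op 0.088
travel [-0.2615  0.0304 -0.3852] rot [ 0.     -0.0014 -0.    ]
```

>>> apply_moves --series '[{"rot":[0,0,0],"travel":[-0.262,0.03,-0.385],"hand":-1},{"rot":[0,0,0],"travel":[-0.262,0.03,-0.385],"hand":-1},{"rot":[0,0,0],"travel":[-0.262,0.03,-0.385],"hand":-1},{"rot":[0,0,0],"travel":[-0.262,0.03,-0.385],"hand":-1},{"rot":[0,0,0],"travel":[-0.262,0.03,-0.385],"hand":-1},{"rot":[0,0,0],"travel":[-0.262,0.03,-0.385],"hand":-1},{"rot":[0,0,0],"travel":[-0.262,0.03,-0.385],"hand":-1},{"rot":[0,0,0],"travel":[-0.262,0.03,-0.385],"hand":-1}]'

```text
time: 1.48
ee_pos: [0.5225, 0.0293, 0.2087]
eef_rot: [0.004, -0.707, 0.707, -0.004]
ft_force: [0.9, -1.5, 0.7]
opening: 0.0878
```

```bash
python3 -c "
from h import *
plan([.5956,.1399,.20],.0127)"
```

```text
t 1.4833 pos [0.5225 0.0293 0.2087] yaw 0.012 q [-0.17   0.359  1.423 -0.     1.36   1.388] F [ 0.87 -1.51  0.75] M [-0.028  0.    -0.026] op 0.0878
travel [-0.0744  0.0087 -0.1097] rot [-0.     -0.0007  0.0003]
```

>>> apply_moves --series '[{"rot":[0,0,0],"travel":[-0.07,0.009,-0.105],"hand":-1},{"rot":[0,0,0],"travel":[-0.07,0.009,-0.105],"hand":-1},{"rot":[0,0,0],"travel":[-0.07,0.009,-0.105],"hand":-1},{"rot":[0,0,0],"travel":[-0.07,0.009,-0.105],"hand":-1},{"rot":[0,0,0],"travel":[-0.07,0.009,-0.105],"hand":-1}]'

```text
time: 1.9
ee_pos: [0.5908, 0.1346, 0.1988]
eef_rot: [0.006, -0.707, 0.707, -0.005]
ft_force: [-0.2, 0.0, -0.3]
opening: 0.0882
```

```bash
python3 -c "
from h import *
plan([.5956,.1399,.05],.0127)
grab('wrist','w1')"
```

```text
t 1.9 pos [0.5908 0.1346 0.1988] yaw 0.0148 q [ 0.029  0.509  1.2   -0.     1.434  1.585] F [-0.18  0.03 -0.29] M [ 0.022 -0.     0.023] op 0.0882
travel [-0.0052  0.1488 -0.0053] rot [-0.0001  0.0021  0.0016]
```

View pics/w1.png

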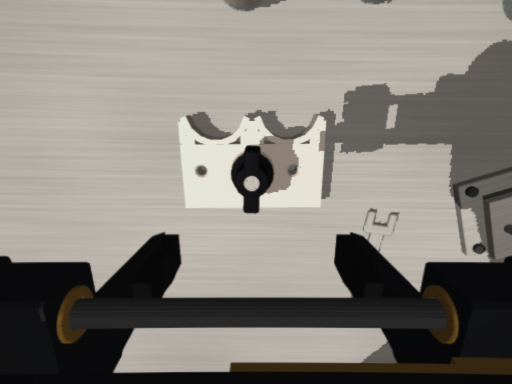

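```bash
python3 - <<'E'
from h import *
P=cloud('w1'); zz=load('w1'); im=zz['im']
def sel(u0,u1,v0,v1,z0,z1):
    q=P[v0:v1,u0:u1].reshape(-1,3); q=q[~np.isnan(q[:,0])]; return q[(q[:,2]>z0)&(q[:,2]<z1)]
for nm,a in [('guide',(160,345,100,225,.02,.03)),('bartop',(230,275,135,225,.075,.085)),('flange',(220,285,140,220,.043,.05))]:
    q=sel(*a); print(nm,len(q),np.median(q[:,2]),cv2.minAreaRect((q[:,:2]*1000).astype(np.float32)),q.min(0).round(4),q.max(0).round(4))
def ray(u,v,h):
    fx,fy,cx,cy,k1=zz['c']; p=cv2.undistortPoints(np.array([[[u,v]]],float),np.array([[fx,0,cx],[0,fy,cy],[0,0,1]]),np.array([k1,0,0,0.]))[0,0]
    T=zz['T'];dd=T[:3,:3]@np.array([p[0],-p[1],-1]);o=T[:3,3];t=(h-o[2])/dd[2];return o+t*dd
for u,v in [(201.5,170),(293,170)]: print(ray(u,v,.025))
print(P[183,251],P[160,252],P[207,252])
a=cv2.resize(im[100:225,160:345],None,fx=4,fy=4,interpolation=cv2.INTER_CUBIC);cv2.imwrite('pics/w1c.png',a[:,:,::-1])
E
```

```text
guide 8847 0.023741916219590098 ((601.3488159179688, 141.53829956054688), (105.47467803955078, 161.06036376953125), 1.2642290592193604) [0.5477 0.0605 0.02  ] [0.6557 0.2229 0.0274]
bartop 1275 0.07687464227471097 ((594.9223022460938, 140.58917236328125), (62.18280792236328, 31.15203857421875), 1.3071494102478027) [0.5638 0.1249 0.075 ] [0.6261 0.1561 0.0796]
flange 294 0.04390361482579541 ((603.5503540039062, 140.65896606445312), (45.46998977661133, 45.25346374511719), 88.28804016113281) [0.5804 0.1183 0.043 ] [0.6263 0.1637 0.0498]
[0.59374458 0.19870356 0.025     ]
[0.59534361 0.09488807 0.025     ]
[0.59423216 0.14145379 0.07700595] [0.61687009 0.14068903 0.07779975] [0.56962119 0.14025153 0.07726101]
```

View pics/w1c.png

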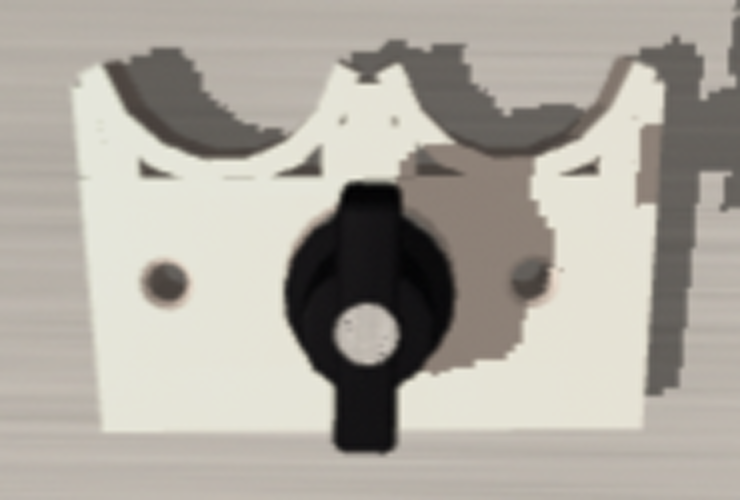

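```bash
python3 - <<'E'
from h import *
P=cloud('w1'); zz=load('w1')
for v in range(145,216,5): print(v, P[v,226:280:3,2].round(3).tolist(), P[v,252,0].round(3))
for v in (160,175,185): print(P[v,226:280:3,1].round(3).tolist())
E
```

```text
145 [0.024, 0.024, 0.024, 0.023, 0.023, 0.023, 0.024, 0.023, 0.046, 0.046, 0.024, 0.024, 0.025, 0.024, 0.024, 0.024, 0.024, 0.023] 0.626
150 [0.024, 0.024, 0.023, 0.023, 0.025, 0.024, 0.023, 0.075, 0.075, 0.076, 0.075, 0.074, 0.024, 0.024, 0.023, 0.024, 0.024, 0.023] 0.626
155 [0.023, 0.024, 0.024, 0.024, 0.022, -0.002, 0.074, 0.078, 0.078, 0.076, 0.077, 0.078, 0.043, -0.0, 0.023, 0.024, 0.024, 0.023] 0.622
160 [0.024, 0.023, 0.024, 0.022, 0.044, 0.044, 0.076, 0.078, 0.076, 0.077, 0.078, 0.077, 0.044, 0.043, 0.043, 0.022, 0.024, 0.023] 0.617
165 [0.022, 0.025, 0.023, 0.045, 0.043, 0.054, 0.076, 0.076, 0.077, 0.076, 0.077, 0.077, 0.054, 0.044, 0.043, 0.045, 0.024, 0.024] 0.612
170 [0.023, 0.024, 0.044, 0.044, nan, 0.074, nan, 0.078, 0.077, 0.077, 0.077, 0.076, 0.076, 0.068, 0.043, 0.043, 0.023, 0.024] 0.607
175 [0.024, 0.025, 0.043, nan, 0.077, 0.076, 0.076, 0.077, 0.077, 0.078, 0.078, 0.076, 0.075, 0.076, 0.061, 0.044, 0.024, 0.025] 0.603
180 [0.023, 0.024, 0.043, 0.074, 0.076, 0.077, 0.076, 0.077, 0.077, 0.078, 0.079, 0.075, 0.076, 0.076, 0.075, 0.044, 0.025, 0.024] 0.597
185 [0.026
[... 640 characters left out ...]
 0.023, 0.024, 0.025, 0.026] 0.572
210 [-0.001, -0.001, -0.001, -0.001, -0.003, -0.001, 0.077, 0.077, 0.077, 0.077, 0.077, 0.075, -0.001, -0.002, -0.002, -0.001, -0.001, -0.001] nan
215 [-0.002, -0.0, 0.0, -0.002, -0.002, -0.001, -0.003, -0.002, -0.001, -0.001, -0.002, -0.001, -0.001, -0.0, -0.0, -0.001, -0.001, -0.0] 0.529
[0.171, 0.168, 0.164, 0.161, 0.156, 0.153, 0.148, 0.145, 0.143, 0.14, 0.137, 0.134, 0.131, 0.127, 0.124, 0.12, 0.117, 0.113]
[0.171, 0.168, 0.163, nan, 0.154, 0.151, 0.148, 0.145, 0.142, 0.14, 0.137, 0.134, 0.131, 0.128, 0.125, 0.121, 0.116, 0.113]
[0.171, 0.168, 0.164, 0.157, 0.154, 0.151, 0.148, 0.145, 0.142, 0.14, 0.137, 0.134, 0.131, 0.128, 0.125, 0.119, 0.116, 0.112]
```

>>> apply_moves --series '[{"rot":[0,0,0],"travel":[-0.0045,0.03,-0.0055],"hand":-1},{"rot":[0,0,0],"travel":[-0.0045,0.06,-0.0055],"hand":-1},{"rot":[0,0,0],"travel":[-0.0045,0.09,-0.0055],"hand":-1},{"rot":[0,0,0],"travel":[-0.0045,0.12,-0.0055],"hand":-1},{"rot":[0,0,0],"travel":[-0.0045,0.14,-0.0055],"hand":-1},{"rot":[0,0,0],"travel":[-0.0045,0.149,-0.0055],"hand":-1},{"rot":[0,0,0],"travel":[-0.0045,0.149,-0.0055],"hand":-1},{"rot":[0,0,0],"travel":[-0.0045,0.149,-0.0055],"hand":-1}]'

```text
time: 2.62
ee_pos: [0.5953, 0.1377, 0.0521]
eef_rot: [0.003, -0.707, 0.707, -0.004]
ft_force: [0.9, -0.6, 0.6]
opening: 0.0881
```

```bash
python3 -c "
from h import *
plan([.5952,.1402,.05],.0140)"
```

```text
t 2.6167 pos [0.5953 0.1377 0.0521] yaw 0.0108 q [ 0.034  0.667  1.37  -0.     1.103  1.594] F [ 0.87 -0.63  0.65] M [ 0.062 -0.039 -0.006] op 0.0881
travel [ 0.0001  0.0021 -0.0025] rot [-0.     -0.0032 -0.0011]
```

>>> apply_moves --series '[{"rot":[0,0,0],"travel":[0,0.0005,0],"hand":-1},{"rot":[0,0,0],"travel":[0,0.0005,0],"hand":-1},{"rot":[0,0,0],"travel":[0,0.0005,0],"hand":-1}]'

```text
time: 2.87
ee_pos: [0.5955, 0.1384, 0.0517]
eef_rot: [-0.003, 0.707, -0.707, 0.005]
ft_force: [0.0, -0.2, -0.4]
opening: 0.0883
```

```bash
python3 -c "
from h import *
plan([.5952,.1402,.05],.0140)"
```

```text
t 2.8667 pos [0.5955 0.1384 0.0517] yaw 0.0118 q [ 0.035  0.668  1.37  -0.     1.101  1.594] F [ 0.03 -0.16 -0.38] M [ 0.015 -0.022  0.034] op 0.0883
travel [ 0.0003  0.0017 -0.0018] rot [ 0.     -0.0022 -0.0021]
```

>>> apply_moves --series '[{"rot":[0,0,0],"travel":[0,0.0015,-0.002],"hand":-1},{"rot":[0,0,0],"travel":[0,0.0015,-0.002],"hand":1},{"rot":[0,0,0],"travel":[0,0.0015,-0.002],"hand":1},{"rot":[0,0,0],"travel":[0,0.0015,-0.002],"hand":1},{"rot":[0,0,0],"travel":[0,0.0015,-0.002],"hand":1},{"rot":[0,0,0],"travel":[0,0.0015,-0.002],"hand":1},{"rot":[0,0,0],"travel":[0,0.0015,-0.002],"hand":1},{"rot":[0,0,0],"travel":[0,0.0015,-0.002],"hand":1}]'

```text
time: 3.53
ee_pos: [0.595, 0.1404, 0.049]
eef_rot: [-0.004, 0.707, -0.707, 0.004]
ft_force: [-0.0, -0.1, 0.6]
opening: 0.0438
```

```bash
python3 -c "
from h import *
plan([.5952,.1402,.05],.0140)"
```

```text
t 3.5333 pos [0.595  0.1404 0.049 ] yaw 0.0118 q [0.038 0.672 1.371 0.    1.098 1.597] F [-0.   -0.1   0.61] M [0.034 0.064 0.022] op 0.0438
travel [-0.0002 -0.001   0.0002] rot [ 0.     -0.0022  0.0001]
```

>>> apply_moves --series '[{"rot":[0,0,0],"travel":[0,0,0],"hand":1},{"rot":[0,0,0],"travel":[0,0,0],"hand":1},{"rot":[0,0,0],"travel":[0,0,0],"hand":1},{"rot":[0,0,0],"travel":[0,0,0],"hand":1},{"rot":[0,0,0],"travel":[0,0,0],"hand":1},{"rot":[0,0,0],"travel":[0,0,0],"hand":1}]'

```text
time: 4.03
ee_pos: [0.595, 0.1404, 0.049]
eef_rot: [0.004, -0.707, 0.707, -0.004]
ft_force: [-0.5, -0.4, 0.1]
opening: 0.0159
```

```bash
python3 -c "
from h import *
plan([.5952,.1402,.05],.0140)"
```

```text
t 4.0333 pos [0.595  0.1404 0.049 ] yaw 0.0118 q [ 0.038  0.672  1.371 -0.     1.098  1.597] F [-0.46 -0.45  0.11] M [-0.009  0.004  0.058] op 0.0159
travel [-0.0002 -0.001   0.0002] rot [-0.0001 -0.0022 -0.    ]
```

>>> apply_moves --series '[{"rot":[0,0,0],"travel":[0,-0.008,0],"hand":1},{"rot":[0,0,0],"travel":[0,-0.02,0],"hand":1},{"rot":[0,0,0],"travel":[0,-0.04,0],"hand":1},{"rot":[0,0,0],"travel":[0,-0.06,0],"hand":1},{"rot":[0,0,0],"travel":[0,-0.08,0],"hand":1},{"rot":[0,0,0],"travel":[0,-0.1,0],"hand":1},{"rot":[0,0,0],"travel":[0,-0.11,0],"hand":1},{"rot":[0,0,0],"travel":[0,-0.11,0],"hand":1}]'

```text
time: 4.7
ee_pos: [0.5956, 0.1405, 0.1611]
eef_rot: [-0.003, 0.707, -0.707, 0.005]
ft_force: [-0.5, 0.3, -5.2]
opening: 0.0155
```

```bash
python3 -c "
from h import *
plan([.5592,-.2015,.16],.345)
grab('wrist','w2')"
```

```text
t 4.7 pos [0.5956 0.1405 0.1611] yaw 0.0119 q [0.038 0.548 1.243 0.    1.347 1.597] F [-0.46  0.32 -5.2 ] M [ 0.053 -0.008 -0.032] op 0.0155
travel [0.0405 0.0009 0.3416] rot [-0.0004 -0.3331 -0.0036]
```

View pics/w2.png

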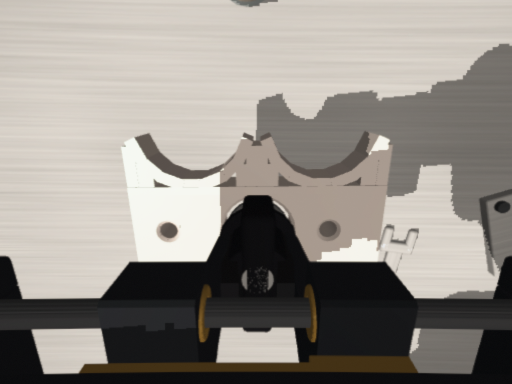

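```bash
cat >> h.py <<'E'
def rayz(fn,u,v,h):
    zz=load(fn); fx,fy,cx,cy,k1=zz['c']; p=cv2.undistortPoints(np.array([[[u,v]]],float),np.array([[fx,0,cx],[0,fy,cy],[0,0,1]]),np.array([k1,0,0,0.]))[0,0]
    T=zz['T'];dd=T[:3,:3]@np.array([p[0],-p[1],-1]);o=T[:3,3];t=(h-o[2])/dd[2];return o+t*dd
E
python3 - <<'E'
from h import *
P=cloud('w2'); im=load('w2')['im']
q=P[195:255,135:215].reshape(-1,3); q=q[(abs(q[:,2]-.137)<.012)]
q2=P[195:255,305:380].reshape(-1,3); q2=q2[(abs(q2[:,2]-.137)<.012)]
a=np.vstack([q,q2]); A=np.c_[a[:,:2]-[.595,.14],np.ones(len(a))]; print('plane',np.linalg.lstsq(A,a[:,2],rcond=None)[0])
b=cv2.resize(im[130:262,110:400],None,fx=2.7,fy=2.7,interpolation=cv2.INTER_CUBIC);cv2.imwrite('pics/w2c.png',b[:,:,::-1])
g=cv2.cvtColor(im,cv2.COLOR_RGB2GRAY)
hs=[]
for u,v,t in [(168,230,150),(329,229,95)]:
    w=g[v-16:v+17,u-16:u+17]; m=(w<t).astype(np.uint8); n,l,s,c=cv2.connectedComponentsWithStats(m); k=1+np.argmax(s[1:,4]); print(s[k],c[k]+[u-16,v-16],w[16,::2]); hs.append(c[k]+[u-16,v-16])
h=[rayz('w2',*x,.1365) for x in hs]; print(h); d=h[0]-h[1]; print(np.linalg.norm(d),np.arctan2(-d[0],d[1]),h[1]+d*46/104)
E
```

```text
plane [0.0163261  0.00043999 0.13561881]
[  8   9  18  15 215] [168.10232558 230.05116279] [245 244 208 171 123  90  88  84  83  83  84  85  92 216 243 245 245]
[  7   8  17  16 205] [327.85853659 228.54634146] [157 157 146 101  84  85  85  83  82  80  77  76 110 116 155 159 158]
[array([0.59491401, 0.19882174, 0.1365    ]), array([0.59725342, 0.09583042, 0.1365    ])]
0.1030178832131986 0.02271071349751499 [0.59621868 0.14138427 0.1365    ]
```

View pics/w2c.png

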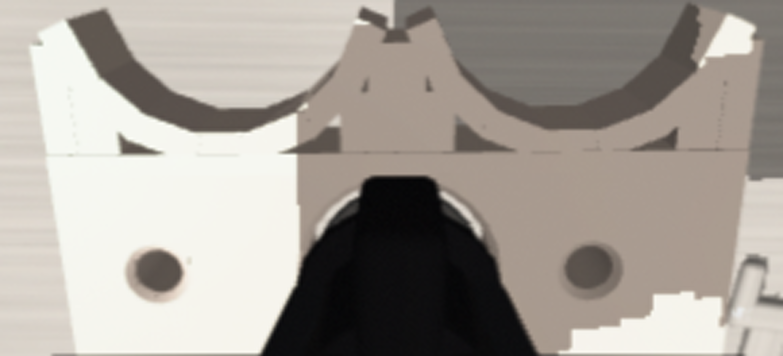

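>>> apply_moves --series '[{"rot":[0,-0.08,0],"travel":[0.02,0,0.03],"hand":1},{"rot":[0,-0.16,0],"travel":[0.05,0,0.07],"hand":1},{"rot":[0,-0.24,0],"travel":[0.08,0,0.11],"hand":1},{"rot":[0,-0.325,0],"travel":[0.1,0,0.15],"hand":1},{"rot":[0,-0.325,0],"travel":[0.115,0,0.19],"hand":1},{"rot":[0,-0.325,0],"travel":[0.129,0,0.23],"hand":1},{"rot":[0,-0.325,0],"travel":[0.129,0,0.27],"hand":1},{"rot":[0,-0.325,0],"travel":[0.129,0,0.295],"hand":1}]'

```text
time: 5.42
ee_pos: [0.4676, -0.1554, 0.1578]
eef_rot: [-0.119, 0.698, -0.696, 0.118]
ft_force: [1.1, 0.3, -4.9]
opening: 0.0156
```

>>> apply_moves --series '[{"rot":[0,0,0],"travel":[0,0,0.008],"hand":1},{"rot":[0,0,0],"travel":[0,0,0.008],"hand":1},{"rot":[0,0,0],"travel":[0,0,0.008],"hand":1}]'

```text
time: 5.67
ee_pos: [0.4716, -0.1615, 0.1577]
eef_rot: [-0.119, 0.698, -0.696, 0.117]
ft_force: [0.3, -0.8, -4.7]
opening: 0.0161
```

```bash
python3 -c "
from h import *
plan([.5592,-.2015,.16],.337)
grab('wrist','w3')"
```

```text
t 5.6667 pos [ 0.4716 -0.1615  0.1577] yaw 0.3357 q [-0.568  0.372  1.568  0.     1.204  0.667] F [ 0.26 -0.83 -4.71] M [ 0.156 -0.003 -0.002] op 0.0161
travel [-0.0695 -0.0025  0.0666] rot [ 0.0026 -0.0013  0.0015]
```

View pics/w3.png

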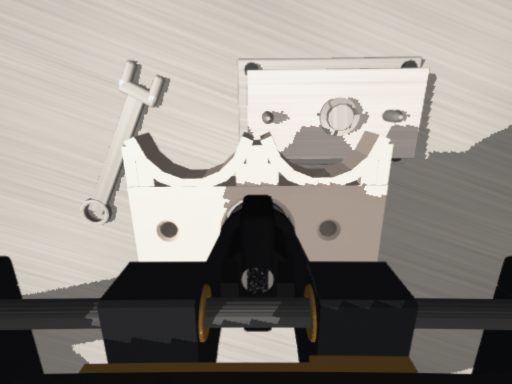

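```bash
python3 - <<'E'
from h import *
P=cloud('w3'); im=load('w3')['im']
b=cv2.resize(im[50:170,230:440],None,fx=3.8,fy=3.8,interpolation=cv2.INTER_CUBIC);cv2.imwrite('pics/w3c.png',b[:,:,::-1])
q=P[50:170,230:440].reshape(-1,3); q=q[(abs(q[:,2]-.044)<.006)];print(np.median(q[:,2]),cv2.minAreaRect((q[:,:2]*1000).astype(np.float32)))
def blob(u0,u1,v0,v1):
    q=P[v0:v1,u0:u1].reshape(-1,3);q=q[q[:,2]>.058];print(len(q),q.mean(0),q[:,2].max())
blob(255,280,100,130);blob(320,362,95,138);blob(378,412,100,130)
h=[rayz('w3',168,230,.1335),rayz('w3',328,228.5,.1335)];d=h[0]-h[1]; print(np.linalg.norm(d),np.arctan2(-d[0],d[1]),h[1]+d*46/104)
E
```

```text
0.04378361433284228 ((556.2069091796875, -201.16259765625), (75.35935974121094, 150.26358032226562), 19.521486282348633)
117 [ 0.53674355 -0.14625717  0.06341861] 0.06860530347930882
1050 [ 0.5559062  -0.19998583  0.06390574] 0.10853463249635559
139 [ 0.5711842  -0.24250241  0.06329302] 0.06909430138869102
0.10293623553432192 0.3476702033755972 [ 0.47220207 -0.16014675  0.1335    ]
```

View pics/w3c.png

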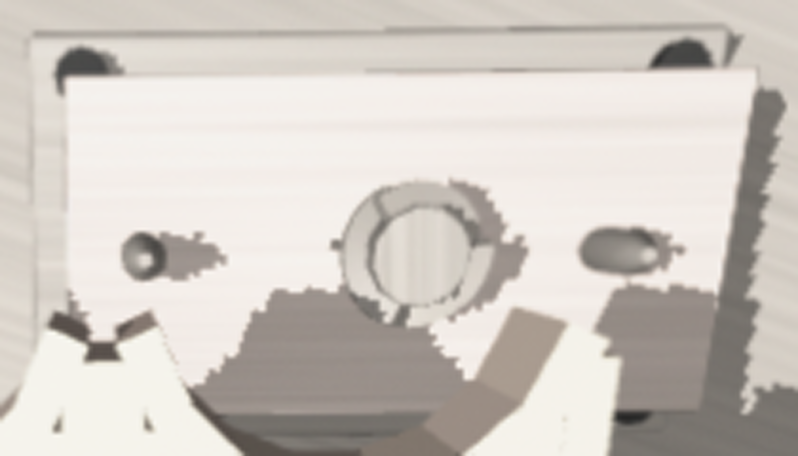

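>>> apply_moves --series '[{"rot":[0,0.004,0],"travel":[-0.025,0,0.025],"hand":1},{"rot":[0,0.004,0],"travel":[-0.05,0,0.05],"hand":1},{"rot":[0,0.004,0],"travel":[-0.0675,0,0.066],"hand":1},{"rot":[0,0.004,0],"travel":[-0.0675,0.01,0.066],"hand":1},{"rot":[0,0.004,0],"travel":[-0.0675,0.02,0.066],"hand":1},{"rot":[0,0.004,0],"travel":[-0.0675,0.03,0.066],"hand":1},{"rot":[0,0.004,0],"travel":[-0.0675,0.03,0.066],"hand":1},{"rot":[0,0.004,0],"travel":[-0.0675,0.03,0.066],"hand":1}]'

```text
time: 6.38
ee_pos: [0.5569, -0.2008, 0.1284]
eef_rot: [-0.118, 0.698, -0.697, 0.117]
ft_force: [0.1, 0.2, -5.0]
opening: 0.0159
```

```bash
python3 -c "
from h import *
plan([.557,-.2015,.128],.3315)
grab('wrist','w4');grab('top','t4')
im=load('w4')['im'];b=cv2.resize(im[130:262,110:400],None,fx=2.7,fy=2.7,interpolation=cv2.INTER_CUBIC);cv2.imwrite('pics/w4c.png',b[:,:,::-1])
im=load('t4')['im'];b=cv2.resize(im[150:270,300:430],None,fx=5,fy=5,interpolation=cv2.INTER_CUBIC);cv2.imwrite('pics/t4c.png',b[:,:,::-1])
"
```

```text
t 6.3833 pos [ 0.5569 -0.2008  0.1284] yaw 0.3335 q [-0.546  0.551  1.344  0.     1.249  0.691] F [ 0.05  0.17 -5.02] M [ 0.064 -0.022  0.042] op 0.0159
travel [0.0001 0.0004 0.0007] rot [0.0017 0.002  0.0014]
```

View pics/w4c.png

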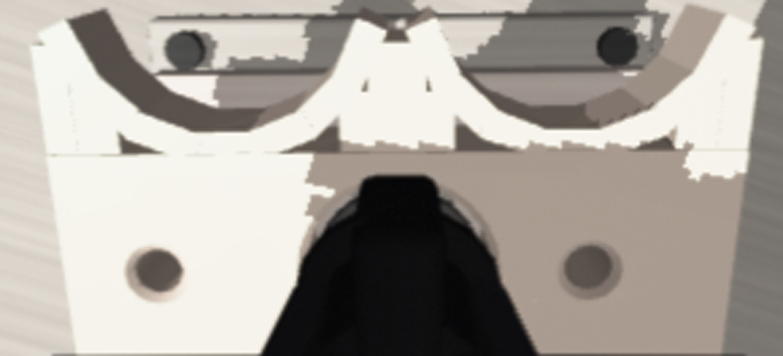

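View pics/t4c.png

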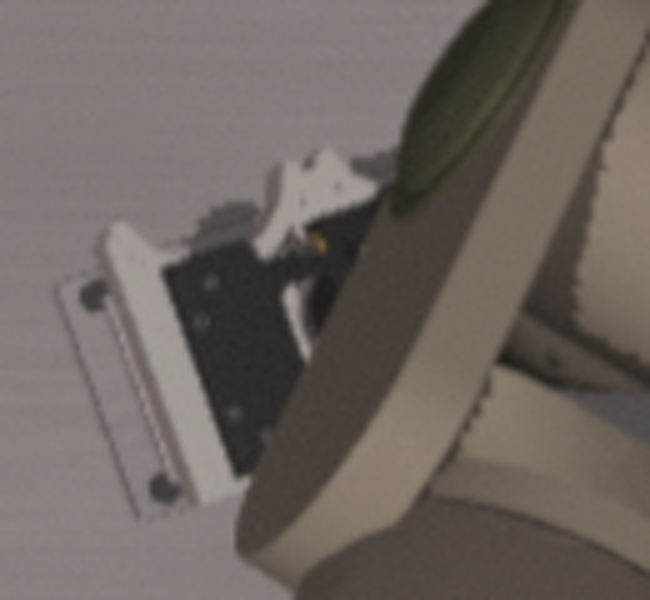

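>>> apply_moves --series '[{"rot":[0,0,0],"travel":[0,0.004,0.0005],"hand":1},{"rot":[0,0,0],"travel":[0,0.008,0.0005],"hand":1},{"rot":[0,0,0],"travel":[0,0.012,0.0005],"hand":1},{"rot":[0,0,0],"travel":[0,0.015,0.0005],"hand":1},{"rot":[0,0,0],"travel":[0,0.015,0.0005],"hand":1}]'

```text
time: 6.9
ee_pos: [0.5575, -0.2021, 0.1131]
eef_rot: [-0.117, 0.698, -0.697, 0.117]
ft_force: [0.4, -0.2, -5.3]
opening: 0.0157
```

```bash
python3 -c "
from h import *
plan([.557,-.2015,.128],.3315)
grab('wrist','w5')
im=load('w5')['im'];b=cv2.resize(im[130:262,110:400],None,fx=2.7,fy=2.7,interpolation=cv2.INTER_CUBIC);cv2.imwrite('pics/w5c.png',b[:,:,::-1])
"
```

```text
t 6.9 pos [ 0.5575 -0.2021  0.1131] yaw 0.3327 q [-0.547  0.569  1.36   0.     1.214  0.691] F [ 0.38 -0.15 -5.31] M [-0.022  0.017 -0.024] op 0.0157
travel [ 0.0003 -0.0149 -0.0008] rot [0.0011 0.0012 0.0009]
```

View pics/w5c.png

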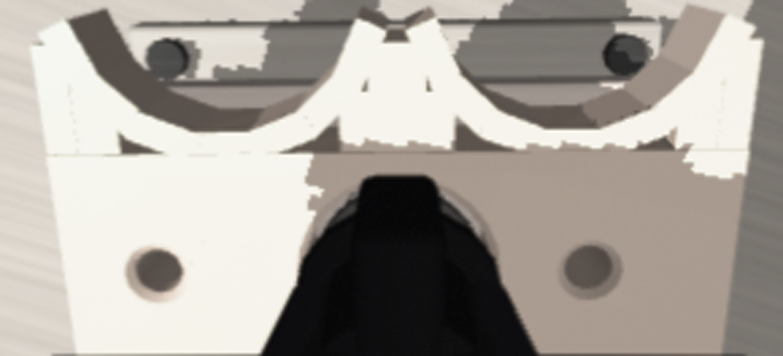

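>>> apply_moves --series '[{"rot":[0,0,0],"travel":[0,0.003,0],"hand":1},{"rot":[0,0,0],"travel":[0,0.005,0],"hand":1},{"rot":[0,0,0],"travel":[0,0.006,0],"hand":1}]'

```text
time: 7.2
ee_pos: [0.5577, -0.2022, 0.1077]
eef_rot: [-0.117, 0.697, -0.697, 0.117]
ft_force: [-1.0, 0.5, -5.6]
opening: 0.0155
```

```bash
python3 -c "
from h import *
plan([.557,-.2015,.128],.3315)"
```

```text
t 7.2 pos [ 0.5577 -0.2022  0.1077] yaw 0.3328 q [-0.547  0.575  1.367 -0.     1.2    0.691] F [-0.99  0.45 -5.58] M [0.039 0.055 0.002] op 0.0155
travel [ 0.0005 -0.0203 -0.0009] rot [0.0004 0.0013 0.0004]
```

>>> apply_moves --series '[{"rot":[0,0,0],"travel":[0,0.002,0],"hand":1},{"rot":[0,0,0],"travel":[0,0.004,0],"hand":1},{"rot":[0,0,0],"travel":[0,0.006,0],"hand":1}]'

```text
time: 7.45
ee_pos: [0.5578, -0.2022, 0.1018]
eef_rot: [-0.117, 0.697, -0.697, 0.117]
ft_force: [-1.1, 0.7, -5.0]
opening: 0.0159
```

```bash
python3 -c "
from h import *
plan([.557,-.2015,.128],.3315)"
```

```text
t 7.45 pos [ 0.5578 -0.2022  0.1018] yaw 0.3328 q [-0.547  0.582  1.374  0.     1.187  0.691] F [-1.08  0.69 -5.03] M [0.136 0.193 0.017] op 0.0159
travel [ 0.0005 -0.0262 -0.0009] rot [0.0002 0.0013 0.0002]
```

>>> apply_moves --series '[{"rot":[0,0,0],"travel":[0.0006,0.002,-0.0007],"hand":1},{"rot":[0,0,0],"travel":[0.0006,0.004,-0.0007],"hand":1},{"rot":[0,0,0],"travel":[0.0006,0.006,-0.0007],"hand":1},{"rot":[0,0,0],"travel":[0.0006,0.007,-0.0007],"hand":1}]'

```text
time: 7.78
ee_pos: [0.5571, -0.2018, 0.0947]
eef_rot: [-0.117, 0.697, -0.697, 0.117]
ft_force: [-0.5, 0.2, -5.4]
opening: 0.0158
```

```bash
python3 -c "
from h import *
plan([.557,-.2015,.128],.3315)"
```

```text
t 7.7833 pos [ 0.5571 -0.2018  0.0947] yaw 0.3328 q [-0.547  0.589  1.384  0.     1.169  0.691] F [-0.5   0.25 -5.38] M [ 0.025 -0.032  0.003] op 0.0158
travel [-0.     -0.0333 -0.0003] rot [0.     0.0013 0.    ]
```

>>> apply_moves --series '[{"rot":[0,0,0],"travel":[0,0.0007,0],"hand":1},{"rot":[0,0,0],"travel":[0,0.0015,0],"hand":1},{"rot":[0,0,0],"travel":[0,0.0015,0],"hand":1}]'

```text
time: 8.03
ee_pos: [0.5571, -0.2019, 0.0941]
eef_rot: [0.117, -0.697, 0.697, -0.117]
ft_force: [-3.9, 1.2, 2.4]
opening: 0.0154
```

>>> apply_moves --series '[{"rot":[0,0,0],"travel":[0,0.001,0],"hand":1},{"rot":[0,0,0],"travel":[0,0.001,0],"hand":1}]'

```text
time: 8.2
ee_pos: [0.5571, -0.2019, 0.0929]
eef_rot: [0.117, -0.697, 0.698, -0.117]
ft_force: [-2.5, 1.2, 2.7]
opening: 0.0159
```

```bash
python3 -c "
from h import *
plan([.557,-.2015,.128],.3315)"
```

```text
t 8.2 pos [ 0.5571 -0.2019  0.0929] yaw 0.3328 q [-0.547  0.591  1.386 -0.     1.164  0.691] F [-2.46  1.24  2.66] M [0.167 0.455 0.024] op 0.0159
travel [-0.     -0.0351 -0.0004] rot [-0.0005  0.0013 -0.0003]
```

>>> apply_moves --series '[{"rot":[0,0,0],"travel":[0.0006,0.001,-0.0006],"hand":1},{"rot":[0,0,0],"travel":[0.0006,0.001,-0.0006],"hand":1}]'

```text
time: 8.37
ee_pos: [0.557, -0.2018, 0.092]
eef_rot: [0.116, -0.697, 0.698, -0.118]
ft_force: [0.8, -0.3, 2.1]
opening: 0.016
```

```bash
python3 -c "
from h import *
plan([.557,-.2015,.128],.3315)
grab('wrist','w6');grab('scene','s6')
im=load('s6')['im'];b=cv2.resize(im[90:190,120:260],None,fx=5,fy=5,interpolation=cv2.INTER_CUBIC);cv2.imwrite('pics/s6c.png',b[:,:,::-1])
"
```

```text
t 8.3667 pos [ 0.557  -0.2018  0.092 ] yaw 0.3327 q [-0.547  0.591  1.389  0.     1.159  0.691] F [ 0.78 -0.27  2.12] M [-0.078 -0.141 -0.062] op 0.016
travel [-0.0001 -0.036  -0.0003] rot [-0.002   0.0012 -0.0019]
```

View pics/s6c.png

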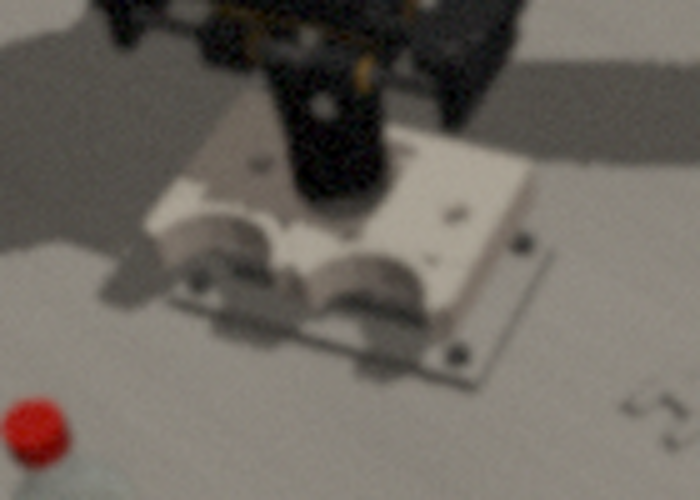

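View pics/w6.png

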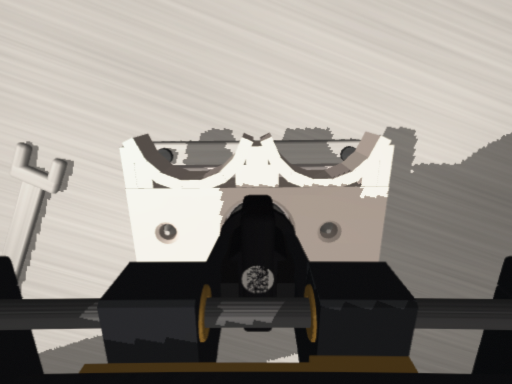

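>>> apply_moves --series '[{"rot":[0,0,0],"travel":[0,0.001,0],"hand":1},{"rot":[0,0,0],"travel":[0,0.001,0],"hand":1}]'

```text
time: 8.63
ee_pos: [0.557, -0.2018, 0.0907]
eef_rot: [0.117, -0.697, 0.698, -0.118]
ft_force: [4.3, -1.0, 2.4]
opening: 0.0159
```

```bash
python3 -c "
from h import *
plan([.557,-.2015,.128],.3315)
P=cloud('w6');print(np.nanmedian(P[195:215,140:210,2]),np.nanmedian(P[195:215,310:370,2]))
"
```

```text
t 8.6333 pos [ 0.557  -0.2018  0.0907] yaw 0.3327 q [-0.547  0.592  1.39   0.     1.157  0.691] F [ 4.31 -0.99  2.36] M [-0.269 -0.59  -0.021] op 0.0159
travel [-0.0002 -0.0373 -0.0002] rot [-0.0015  0.0012 -0.0014]
0.0688851071610423 0.06880178037276763
```

>>> apply_moves --series '[{"rot":[0,0,0],"travel":[-0.0005,0.001,0.0002],"hand":1},{"rot":[0,0,0],"travel":[-0.0005,0.001,0.0002],"hand":1}]'

```text
time: 8.8
ee_pos: [0.557, -0.2018, 0.0894]
eef_rot: [0.117, -0.697, 0.698, -0.117]
ft_force: [1.8, -1.9, 3.3]
opening: 0.0157
```

```bash
python3 -c "
from h import *
plan([.557,-.2015,.128],.3315)
"
```

```text
t 8.8 pos [ 0.557  -0.2018  0.0894] yaw 0.3328 q [-0.547  0.595  1.39  -0.     1.156  0.691] F [ 1.8  -1.92  3.31] M [-0.454 -0.36   0.01 ] op 0.0157
travel [-0.0001 -0.0386 -0.0002] rot [-0.0007  0.0013 -0.0001]
```

>>> apply_moves --series '[{"rot":[0,0,0],"travel":[-0.0002,0.001,0.0003],"hand":1},{"rot":[0,0,0],"travel":[-0.0002,0.001,0.0003],"hand":1}]'

```text
time: 8.97
ee_pos: [0.5571, -0.2018, 0.0887]
eef_rot: [0.117, -0.697, 0.697, -0.117]
ft_force: [-0.6, -0.9, 6.1]
opening: 0.0156
```

```bash
python3 -c "
from h import *
plan([.557,-.2015,.128],.3315)
"
```

```text
t 8.9667 pos [ 0.5571 -0.2018  0.0887] yaw 0.3328 q [-0.547  0.596  1.391 -0.     1.155  0.691] F [-0.58 -0.94  6.1 ] M [-0.281  0.007  0.002] op 0.0156
travel [-0.     -0.0393 -0.0003] rot [-0.0002  0.0013  0.0002]
```

>>> apply_moves --series '[{"rot":[0,0,0],"travel":[0,0.0007,0],"hand":1},{"rot":[0,0,0],"travel":[0,0.0007,0],"hand":1}]'

```text
time: 9.13
ee_pos: [0.5571, -0.2018, 0.0886]
eef_rot: [0.117, -0.697, 0.698, -0.117]
ft_force: [-1.7, -1.3, 10.4]
opening: 0.0158
```

```bash
python3 -c "
from h import *
plan([.557,-.2015,.128],.3315)
"
```

```text
t 9.1333 pos [ 0.5571 -0.2018  0.0886] yaw 0.3328 q [-0.547  0.596  1.391 -0.     1.154  0.691] F [-1.68 -1.3  10.43] M [-0.224  0.239 -0.036] op 0.0158
travel [-0.     -0.0394 -0.0003] rot [-0.0006  0.0013 -0.0001]
```

>>> apply_moves --series '[{"rot":[0,-0.03,0],"travel":[0,0,0],"hand":1},{"rot":[0,-0.06,0],"travel":[0,-0.0001,0],"hand":1},{"rot":[0,-0.09,0],"travel":[0,-0.0002,0],"hand":1},{"rot":[0,-0.12,0],"travel":[0,-0.0003,0],"hand":1}]'

```text
time: 9.47
ee_pos: [0.5571, -0.2018, 0.0889]
eef_rot: [0.159, -0.689, 0.689, -0.159]
ft_force: [-1.9, -0.5, 10.0]
opening: 0.0156
```

```bash
cat >> h.py <<'E'
def s1():
    s=st();M=R.from_quat(s['eef_rot']).as_matrix();y=np.arctan2(M[0,2],-M[1,2]); p=s['ee_pos']; F=s['ft_force']
    print('t %.2f pos %.4f %.4f z %.4f lift~%.4f yaw %.3f turn~%.3f q6 %.2f op %.4f'%(s['time'],*p[:2],p[2],p[2]-.0804,y,-(y-.3328),s['qpos'][5],s['opening']),'F',F.round(1),'M',s['moment'].round(3),'Ftool x,z',(M.T@F)[[0,2]].round(1),'tilt',M[:2,1].round(4))
E
python3 -c "
from h import *
s1()"
```

```text
t 9.47 pos 0.5571 -0.2018 z 0.0889 lift~0.0085 yaw 0.454 turn~-0.121 q6 0.57 op 0.0156 F [-1.9 -0.5 10. ] M [-0.113  0.193 -0.148] Ftool x,z [ 1.9 -0.3] tilt [ 0.0004 -0.0005]
```

>>> apply_moves --series '[{"rot":[0,-0.03,0],"travel":[0,-0.0001,0],"hand":1},{"rot":[0,-0.06,0],"travel":[0,-0.0002,0],"hand":1},{"rot":[0,-0.09,0],"travel":[0,-0.0003,0],"hand":1},{"rot":[0,-0.12,0],"travel":[0,-0.0004,0],"hand":1}]'

```text
time: 9.8
ee_pos: [0.5571, -0.2018, 0.0893]
eef_rot: [0.2, -0.678, 0.678, -0.2]
ft_force: [-1.5, -1.5, 11.1]
opening: 0.0159
```

```bash
python3 -c "
from h import *
s1()"
```

```text
t 9.80 pos 0.5571 -0.2018 z 0.0893 lift~0.0089 yaw 0.574 turn~-0.241 q6 0.45 op 0.0159 F [-1.5 -1.5 11.1] M [-0.146  0.198 -0.176] Ftool x,z [2.  0.4] tilt [ 0.0004 -0.0004]
```

>>> apply_moves --series '[{"rot":[0,-0.03,0],"travel":[0,-0.0001,0],"hand":1},{"rot":[0,-0.06,0],"travel":[0,-0.0002,0],"hand":1},{"rot":[0,-0.09,0],"travel":[0,-0.0003,0],"hand":1},{"rot":[0,-0.12,0],"travel":[0,-0.0005,0],"hand":1}]'

```text
time: 10.13
ee_pos: [0.5571, -0.2018, 0.0899]
eef_rot: [0.24, -0.665, 0.665, -0.241]
ft_force: [-0.8, -1.0, 9.9]
opening: 0.0158
```

```bash
python3 -c "
from h import *
s1()"
```

```text
t 10.13 pos 0.5571 -0.2018 z 0.0899 lift~0.0095 yaw 0.694 turn~-0.361 q6 0.33 op 0.0158 F [-0.8 -1.   9.9] M [-0.131  0.163 -0.136] Ftool x,z [1.3 0.2] tilt [ 0.0004 -0.0005]
```

>>> apply_moves --series '[{"rot":[0,-0.03,0],"travel":[0,-0.0001,0],"hand":1},{"rot":[0,-0.06,0],"travel":[0,-0.0002,0],"hand":1},{"rot":[0,-0.09,0],"travel":[0,-0.0003,0],"hand":1},{"rot":[0,-0.12,0],"travel":[0,-0.0004,0],"hand":1}]'

```text
time: 10.47
ee_pos: [0.5571, -0.2018, 0.0903]
eef_rot: [0.28, -0.649, 0.65, -0.28]
ft_force: [-1.9, -1.1, 10.8]
opening: 0.0157
```

```bash
python3 -c "
from h import *
s1()"
```

```text
t 10.47 pos 0.5571 -0.2018 z 0.0903 lift~0.0099 yaw 0.814 turn~-0.481 q6 0.21 op 0.0157 F [-1.9 -1.1 10.8] M [-0.169  0.25  -0.165] Ftool x,z [ 2.1 -0.6] tilt [ 0.0004 -0.0005]
```

>>> apply_moves --series '[{"rot":[0,-0.03,0],"travel":[0,-0.0001,0],"hand":1},{"rot":[0,-0.06,0],"travel":[0,-0.0002,0],"hand":1},{"rot":[0,-0.09,0],"travel":[0,-0.0003,0],"hand":1},{"rot":[0,-0.12,0],"travel":[0,-0.0005,0],"hand":1}]'

```text
time: 10.8
ee_pos: [0.5571, -0.2018, 0.0907]
eef_rot: [0.318, -0.631, 0.632, -0.318]
ft_force: [-0.5, -0.6, 9.6]
opening: 0.0158
```

```bash
python3 -c "
from h import *
s1()"
```

```text
t 10.80 pos 0.5571 -0.2018 z 0.0907 lift~0.0103 yaw 0.934 turn~-0.601 q6 0.09 op 0.0158 F [-0.5 -0.6  9.6] M [-0.143  0.176 -0.185] Ftool x,z [ 0.8 -0. ] tilt [ 0.0004 -0.0004]
```

>>> apply_moves --series '[{"rot":[0,-0.03,0],"travel":[0,-0.0001,0],"hand":1},{"rot":[0,-0.06,0],"travel":[0,-0.0002,0],"hand":1},{"rot":[0,-0.09,0],"travel":[0,-0.0003,0],"hand":1},{"rot":[0,-0.12,0],"travel":[0,-0.0004,0],"hand":1}]'

```text
time: 11.13
ee_pos: [0.5571, -0.2018, 0.0908]
eef_rot: [0.356, -0.611, 0.611, -0.356]
ft_force: [-0.1, -0.9, 7.1]
opening: 0.0155
```

```bash
python3 -c "
from h import *
s1()"
```

```text
t 11.13 pos 0.5571 -0.2018 z 0.0908 lift~0.0104 yaw 1.054 turn~-0.721 q6 -0.03 op 0.0155 F [-0.1 -0.9  7.1] M [-0.217 -0.01  -0.025] Ftool x,z [0.9 0.3] tilt [ 0.0001 -0.0003]
```

>>> apply_moves --series '[{"rot":[0,0,0],"travel":[0,0.0005,0],"hand":1},{"rot":[0,0,0],"travel":[0,0.0005,0],"hand":1}]'

```text
time: 11.3
ee_pos: [0.5571, -0.2018, 0.0905]
eef_rot: [0.355, -0.611, 0.611, -0.355]
ft_force: [-1.2, -0.8, 10.1]
opening: 0.0158
```

```bash
python3 -c "
from h import *
s1()"
```

```text
t 11.30 pos 0.5571 -0.2018 z 0.0905 lift~0.0101 yaw 1.053 turn~-0.720 q6 -0.03 op 0.0158 F [-1.2 -0.8 10.1] M [-0.163  0.148  0.051] Ftool x,z [ 1.3 -0.7] tilt [ 0.0002 -0.0004]
```

>>> apply_moves --series '[{"rot":[0,-0.03,0],"travel":[0,0,0],"hand":1},{"rot":[0,-0.06,0],"travel":[0,0,0],"hand":1}]'

```text
time: 11.47
ee_pos: [0.557, -0.2017, 0.0903]
eef_rot: [0.374, -0.6, 0.6, -0.374]
ft_force: [0.3, -1.1, 6.4]
opening: 0.0158
```

```bash
python3 -c "
from h import *
s1()"
```

```text
t 11.47 pos 0.5570 -0.2017 z 0.0903 lift~0.0099 yaw 1.114 turn~-0.781 q6 -0.09 op 0.0158 F [ 0.3 -1.1  6.4] M [-0.252  0.008 -0.063] Ftool x,z [0.9 0.7] tilt [ 0.     -0.0003]
```

Force falls while backing: it is going off the start. Follow down.

>>> apply_moves --series '[{"rot":[0,-0.01,0],"travel":[0,0.0007,0],"hand":1},{"rot":[0,-0.01,0],"travel":[0,0.0007,0],"hand":1}]'

```text
time: 11.63
ee_pos: [0.557, -0.2018, 0.0896]
eef_rot: [0.377, -0.598, 0.599, -0.377]
ft_force: [-0.4, -1.5, 9.0]
opening: 0.0157
```

```bash
python3 -c "
from h import *
s1()"
```

```text
t 11.63 pos 0.5570 -0.2018 z 0.0896 lift~0.0092 yaw 1.124 turn~-0.791 q6 -0.10 op 0.0157 F [-0.4 -1.5  9. ] M [-0.198  0.103  0.028] Ftool x,z [1.5 0.3] tilt [ 0.0001 -0.0003]
```

>>> apply_moves --series '[{"rot":[0,-0.03,0],"travel":[0,0.0002,0],"hand":1},{"rot":[0,-0.05,0],"travel":[0,0.0004,0],"hand":1}]'

```text
time: 11.8
ee_pos: [0.557, -0.2017, 0.089]
eef_rot: [0.392, -0.589, 0.589, -0.392]
ft_force: [-0.4, -1.8, 4.5]
opening: 0.0157
```

```bash
python3 -c "
from h import *
s1()"
```

```text
t 11.80 pos 0.5570 -0.2017 z 0.0890 lift~0.0086 yaw 1.174 turn~-0.841 q6 -0.15 op 0.0157 F [-0.4 -1.8  4.5] M [-0.281 -0.128 -0.049] Ftool x,z [1.8 0.4] tilt [-0.0001 -0.0002]
```

>>> apply_moves --series '[{"rot":[0,0,0],"travel":[0,0.0008,0],"hand":1},{"rot":[0,0,0],"travel":[0,0.0015,0],"hand":1}]'

```text
time: 11.97
ee_pos: [0.557, -0.2018, 0.0876]
eef_rot: [0.391, -0.589, 0.589, -0.391]
ft_force: [-0.7, -0.6, 9.4]
opening: 0.0158
```

```bash
python3 -c "
from h import *
s1()"
```

```text
t 11.97 pos 0.5570 -0.2018 z 0.0876 lift~0.0072 yaw 1.173 turn~-0.840 q6 -0.15 op 0.0158 F [-0.7 -0.6  9.4] M [-0.126  0.198  0.006] Ftool x,z [ 0.8 -0.4] tilt [-0.0001 -0.0003]
```

>>> apply_moves --series '[{"rot":[0,-0.02,0],"travel":[0,0,0],"hand":1},{"rot":[0,-0.04,0],"travel":[0,0,0],"hand":1}]'

```text
time: 12.13
ee_pos: [0.557, -0.2017, 0.0874]
eef_rot: [-0.403, 0.581, -0.581, 0.403]
ft_force: [0.1, -1.8, 4.9]
opening: 0.0157
```

```bash
python3 -c "
from h import *
s1()"
```

```text
t 12.13 pos 0.5570 -0.2017 z 0.0874 lift~0.0070 yaw 1.214 turn~-0.881 q6 -0.19 op 0.0157 F [ 0.1 -1.8  4.9] M [-0.271 -0.121 -0.001] Ftool x,z [1.7 0.7] tilt [-0.0002 -0.0001]
```

Free again; keep following down.

>>> apply_moves --series '[{"rot":[0,-0.01,0],"travel":[0,0.0008,0],"hand":1},{"rot":[0,-0.02,0],"travel":[0,0.0015,0],"hand":1}]'

```text
time: 12.3
ee_pos: [0.557, -0.2017, 0.0857]
eef_rot: [-0.409, 0.577, -0.577, 0.409]
ft_force: [0.3, -2.4, 5.3]
opening: 0.0159
```

```bash
python3 -c "
from h import *
s1()"
```

```text
t 12.30 pos 0.5570 -0.2017 z 0.0857 lift~0.0053 yaw 1.233 turn~-0.900 q6 -0.21 op 0.0159 F [ 0.3 -2.4  5.3] M [-0.34  -0.131 -0.043] Ftool x,z [2.2 1.1] tilt [-0.0002 -0.0001]
```

>>> apply_moves --series '[{"rot":[0,0,0],"travel":[0,0.0008,0],"hand":1},{"rot":[0,0,0],"travel":[0,0.0015,0],"hand":1}]'

```text
time: 12.47
ee_pos: [0.5571, -0.2017, 0.0842]
eef_rot: [-0.409, 0.577, -0.577, 0.409]
ft_force: [-0.9, -1.4, 9.0]
opening: 0.0157
```

```bash
python3 -c "
from h import *
s1()"
```

```text
t 12.47 pos 0.5571 -0.2017 z 0.0842 lift~0.0038 yaw 1.233 turn~-0.900 q6 -0.21 op 0.0157 F [-0.9 -1.4  9. ] M [-0.302  0.09   0.014] Ftool x,z [ 1.6 -0.4] tilt [-0.0002 -0.0001]
```

>>> apply_moves --series '[{"rot":[0,-0.03,0],"travel":[0,0.0003,0],"hand":1},{"rot":[0,-0.03,0],"travel":[0,0.0005,0],"hand":1},{"rot":[0,-0.03,0],"travel":[0,0.0005,0],"hand":1}]'

```text
time: 12.72
ee_pos: [0.5571, -0.2017, 0.0842]
eef_rot: [0.417, -0.571, 0.571, -0.417]
ft_force: [-1.7, -1.7, 9.9]
opening: 0.0156
```

```bash
python3 -c "
from h import *
s1();grab('wrist','w7')
P=cloud('w7');print(np.nanmedian(P[195:215,140:210,2]),np.nanmedian(P[195:215,310:370,2]))"
```

```text
t 12.72 pos 0.5571 -0.2017 z 0.0842 lift~0.0038 yaw 1.263 turn~-0.930 q6 -0.24 op 0.0156 F [-1.7 -1.7  9.9] M [-0.219  0.211  0.011] Ftool x,z [ 2.1 -1.1] tilt [ 0.     -0.0003]
0.06880261885772818 0.06433083081848745
```

View pics/w7.png

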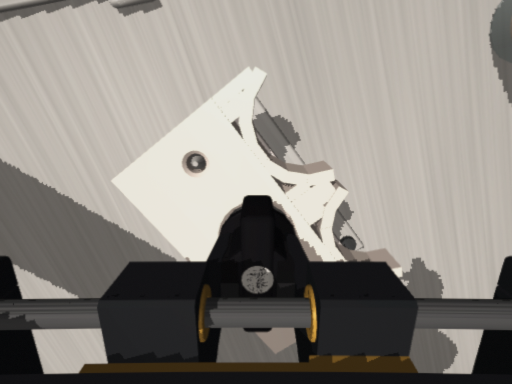

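```bash
python3 - <<'E'
from h import *
for f in ('w6','w7'):
    P=cloud(f); print(f,np.nanmedian(P[198:206,252:265,2]), np.nanmedian(P[200:225,225:236,2]))
P=cloud('w7');print(np.nanmedian(P[175:200,160:185,2]),np.nanmedian(P[180:200,215:240,2])); print(P[196:240:4,224:250:4,2].round(4))
E
```

```text
w6 0.10095478477786432 0.06896492882707161
w7 0.09301923568747548 0.06913729387393128
0.06879866546381513 0.06879665403981933
[[0.0691 0.0688 0.0685 0.0694 0.069  0.0681 0.0841]
 [0.0689 0.0689 0.0675 0.0692 0.0688 0.0876 0.0901]
 [0.0694 0.07   0.0688 0.0686 0.0682 0.0938 0.0961]
 [0.0692 0.0689 0.0695 0.0674 0.0613 0.0991 0.1019]
 [0.0691 0.0686 0.057  0.0755 0.0777 0.1044 0.1067]
 [0.0678 0.0442 0.0787 0.0794 0.0788 0.1096 0.1104]
 [0.0673 0.0793 0.08   0.0789 0.1083 0.1117 0.1119]
 [0.0778 0.0785 0.0785 0.0794 0.1108 0.1109 0.113 ]
 [0.0783 0.0779 0.0791 0.0801 0.1098 0.1124 0.1119]
 [0.0786 0.0839 0.0786 0.0859 0.1083 0.111  0.1124]
 [0.089  0.0874 0.0855 0.0918 0.1089 0.1119 0.1131]]
```

>>> apply_moves --series '[{"rot":[0,0.03,0],"travel":[0,0.0003,0],"hand":1},{"rot":[0,0.06,0],"travel":[0,0.0005,0],"hand":1},{"rot":[0,0.09,0],"travel":[0,0.0006,0],"hand":1},{"rot":[0,0.12,0],"travel":[0,0.0007,0],"hand":1}]'

```text
time: 13.1
ee_pos: [0.5571, -0.2018, 0.0837]
eef_rot: [0.382, -0.595, 0.595, -0.382]
ft_force: [-1.8, -0.5, 10.9]
opening: 0.0157
```

```bash
python3 -c "
from h import *
s1()"
```

```text
t 13.10 pos 0.5571 -0.2018 z 0.0837 lift~0.0033 yaw 1.141 turn~-0.808 q6 -0.12 op 0.0157 F [-1.8 -0.5 10.9] M [-0.179  0.319  0.079] Ftool x,z [ 1.2 -1.4] tilt [ 0.0002 -0.0005]
```

Descending with the thread as expected (≈3.8 mm/rad).

>>> apply_moves --series '[{"rot":[0,0.03,0],"travel":[0,0.0002,0],"hand":1},{"rot":[0,0.06,0],"travel":[0,0.0003,0],"hand":1},{"rot":[0,0.09,0],"travel":[0,0.0004,0],"hand":1},{"rot":[0,0.12,0],"travel":[0,0.0005,0],"hand":1},{"rot":[0,0.15,0],"travel":[0,0.0006,0],"hand":1}]'

```text
time: 13.52
ee_pos: [0.5571, -0.2018, 0.0832]
eef_rot: [0.336, -0.622, 0.622, -0.336]
ft_force: [-2.1, -1.2, 11.4]
opening: 0.016
```

```bash
python3 -c "
from h import *
s1()"
```

```text
t 13.52 pos 0.5571 -0.2018 z 0.0832 lift~0.0028 yaw 0.991 turn~-0.658 q6 0.03 op 0.0160 F [-2.1 -1.2 11.4] M [-0.159  0.29   0.132] Ftool x,z [ 2.2 -1.1] tilt [ 0.0003 -0.0006]
```

>>> apply_moves --series '[{"rot":[0,0.03,0],"travel":[0,0.0002,0],"hand":1},{"rot":[0,0.06,0],"travel":[0,0.0003,0],"hand":1},{"rot":[0,0.09,0],"travel":[0,0.0004,0],"hand":1},{"rot":[0,0.12,0],"travel":[0,0.0005,0],"hand":1},{"rot":[0,0.15,0],"travel":[0,0.0006,0],"hand":1}]'

```text
time: 13.93
ee_pos: [0.5571, -0.2018, 0.0826]
eef_rot: [0.289, -0.645, 0.646, -0.289]
ft_force: [-2.0, -1.4, 11.0]
opening: 0.0159
```

```bash
python3 -c "
from h import *
s1()"
```

```text
t 13.93 pos 0.5571 -0.2018 z 0.0826 lift~0.0022 yaw 0.841 turn~-0.508 q6 0.18 op 0.0159 F [-2.  -1.4 11. ] M [-0.146  0.321  0.098] Ftool x,z [ 2.4 -0.5] tilt [ 0.0003 -0.0006]
```

>>> apply_moves --series '[{"rot":[0,0.03,0],"travel":[0,0.0002,0],"hand":1},{"rot":[0,0.06,0],"travel":[0,0.0003,0],"hand":1},{"rot":[0,0.09,0],"travel":[0,0.0004,0],"hand":1},{"rot":[0,0.12,0],"travel":[0,0.0005,0],"hand":1},{"rot":[0,0.15,0],"travel":[0,0.0006,0],"hand":1}]'

```text
time: 14.35
ee_pos: [0.5571, -0.2018, 0.082]
eef_rot: [0.24, -0.665, 0.666, -0.24]
ft_force: [-2.1, -1.0, 11.0]
opening: 0.016
```

```bash
python3 -c "
from h import *
s1()"
```

```text
t 14.35 pos 0.5571 -0.2018 z 0.0820 lift~0.0016 yaw 0.691 turn~-0.358 q6 0.33 op 0.0160 F [-2.1 -1.  11. ] M [-0.165  0.295  0.08 ] Ftool x,z [ 2.2 -0.5] tilt [ 0.0003 -0.0006]
```

>>> apply_moves --series '[{"rot":[0,0.03,0],"travel":[0,0.0002,0],"hand":1},{"rot":[0,0.06,0],"travel":[0,0.0003,0],"hand":1},{"rot":[0,0.09,0],"travel":[0,0.0004,0],"hand":1},{"rot":[0,0.12,0],"travel":[0,0.0005,0],"hand":1},{"rot":[0,0.15,0],"travel":[0,0.0006,0],"hand":1}]'

```text
time: 14.77
ee_pos: [0.5571, -0.2018, 0.0809]
eef_rot: [0.189, -0.681, 0.682, -0.189]
ft_force: [-1.2, -2.7, 5.8]
opening: 0.0159
```

```bash
python3 -c "
from h import *
s1()"
```

```text
t 14.77 pos 0.5571 -0.2018 z 0.0809 lift~0.0005 yaw 0.541 turn~-0.208 q6 0.48 op 0.0159 F [-1.2 -2.7  5.8] M [-0.329  0.142  0.07 ] Ftool x,z [2.4 1.7] tilt [ 0.     -0.0004]
```

>>> apply_moves --series '[{"rot":[0,0,0],"travel":[0,0.0005,0],"hand":1},{"rot":[0,0,0],"travel":[0,0.001,0],"hand":1}]'

```text
time: 14.93
ee_pos: [0.5571, -0.2018, 0.0801]
eef_rot: [0.189, -0.681, 0.681, -0.189]
ft_force: [-2.9, 0.2, 14.0]
opening: 0.0159
```

```bash
python3 -c "
from h import *
s1()"
```

```text
t 14.93 pos 0.5571 -0.2018 z 0.0801 lift~-0.0003 yaw 0.542 turn~-0.210 q6 0.48 op 0.0159 F [-2.9  0.2 14. ] M [-0.141  0.446 -0.048] Ftool x,z [ 2.3 -1.6] tilt [ 0.0001 -0.0004]
```

>>> apply_moves --series '[{"rot":[0,0.03,0],"travel":[0,0,0],"hand":1},{"rot":[0,0.06,0],"travel":[0,0,0],"hand":1},{"rot":[0,0.09,0],"travel":[0,0,0],"hand":1}]'

```text
time: 15.18
ee_pos: [0.5571, -0.2018, 0.0802]
eef_rot: [0.158, -0.689, 0.689, -0.158]
ft_force: [-1.2, -2.2, 10.1]
opening: 0.0158
```

```bash
python3 -c "
from h import *
s1()"
```

```text
t 15.18 pos 0.5571 -0.2018 z 0.0802 lift~-0.0002 yaw 0.451 turn~-0.118 q6 0.57 op 0.0158 F [-1.2 -2.2 10.1] M [-0.262  0.243  0.074] Ftool x,z [2.  1.5] tilt [ 0.0001 -0.0005]
```

>>> apply_moves --series '[{"rot":[0,0.03,0],"travel":[0,0.0001,0],"hand":1},{"rot":[0,0.06,0],"travel":[0,0.0001,0],"hand":1},{"rot":[0,0.09,0],"travel":[0,0.0001,0],"hand":1},{"rot":[0,0.12,0],"travel":[0,0.0002,0],"hand":1}]'

```text
time: 15.52
ee_pos: [0.5571, -0.2018, 0.0801]
eef_rot: [0.117, -0.697, 0.698, -0.117]
ft_force: [-2.6, -1.2, 12.0]
opening: 0.0161
```

```bash
python3 -c "
from h import *
s1()"
```

```text
t 15.52 pos 0.5571 -0.2018 z 0.0801 lift~-0.0003 yaw 0.331 turn~0.001 q6 0.69 op 0.0161 F [-2.6 -1.2 12. ] M [-0.165  0.392  0.048] Ftool x,z [2.8 0.3] tilt [ 0.0002 -0.0006]
```

```bash
python3 - <<'E'
from h import *
grab('wrist','w8')
P=cloud('w8'); print(np.nanmedian(P[195:215,140:210,2]),np.nanmedian(P[195:215,310:370,2]))
print(P[196:244:4,224:250:4,2].round(4))
E
```

```text
0.06885610372548745 0.06874252626042006
[[0.069  0.0679 0.0679 0.0691 0.0682 0.0697 0.08  ]
 [0.0684 0.0692 0.0688 0.0693 0.0689 0.0838 0.0872]
 [0.0683 0.0688 0.0685 0.068  0.0688 0.0902 0.0913]
 [0.0688 0.0686 0.0689 0.0688 0.0675 0.0964 0.0989]
 [0.0683 0.0683 0.0678 0.0706 0.075  0.1015 0.1035]
 [0.0685 0.0674 0.0738 0.074  0.0742 0.1055 0.1061]
 [0.0685 0.0747 0.0741 0.0733 0.1051 0.1084 0.1081]
 [0.0727 0.0752 0.075  0.0743 0.1067 0.1077 0.1069]
 [0.0745 0.0758 0.0753 0.0766 0.1057 0.1084 0.1081]
 [0.0758 0.0803 0.0751 0.0807 0.1064 0.1083 0.1084]
 [0.0854 0.0851 0.0818 0.0881 0.1051 0.1081 0.1084]
 [0.0886 0.0886 0.0888 0.0924 0.0952 0.1074 0.1089]]
```

View pics/w8.png

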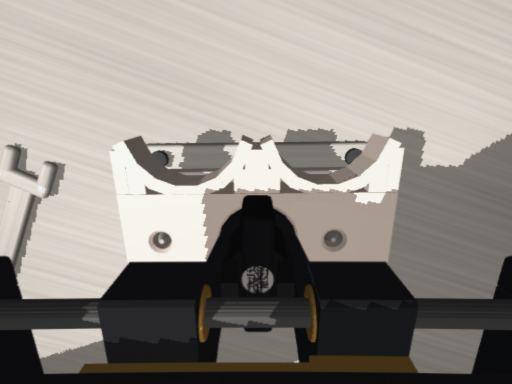

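>>> apply_moves --series '[{"rot":[0,0.03,0],"travel":[0,0,0],"hand":1},{"rot":[0,0.06,0],"travel":[0,0,0],"hand":1},{"rot":[0,0.08,0],"travel":[0,0,0],"hand":1}]'

```text
time: 15.82
ee_pos: [0.5571, -0.2018, 0.0801]
eef_rot: [0.089, -0.701, 0.702, -0.089]
ft_force: [-2.8, -1.0, 10.6]
opening: 0.0157
```

```bash
python3 -c "
from h import *
s1()"
```

```text
t 15.82 pos 0.5571 -0.2018 z 0.0801 lift~-0.0003 yaw 0.251 turn~0.082 q6 0.77 op 0.0157 F [-2.8 -1.  10.6] M [-0.227  0.271  0.068] Ftool x,z [2.9 0.3] tilt [ 0.0003 -0.0006]
```

>>> apply_moves --series '[{"rot":[0,0.03,0],"travel":[0,0,0],"hand":1},{"rot":[0,0.06,0],"travel":[0,0,0],"hand":1},{"rot":[0,0.08,0],"travel":[0,0,0],"hand":1}]'

```text
time: 16.07
ee_pos: [0.5571, -0.2019, 0.0801]
eef_rot: [0.06, -0.704, 0.705, -0.061]
ft_force: [-1.9, -0.1, 10.6]
opening: 0.0157
```

```bash
python3 -c "
from h import *
s1()"
```

```text
t 16.07 pos 0.5571 -0.2019 z 0.0801 lift~-0.0003 yaw 0.171 turn~0.162 q6 0.85 op 0.0157 F [-1.9 -0.1 10.6] M [-0.23   0.331  0.091] Ftool x,z [ 1.9 -0.3] tilt [ 0.0003 -0.0007]
```

>>> apply_moves --series '[{"rot":[0,0.03,0],"travel":[0,0,0],"hand":1},{"rot":[0,0.06,0],"travel":[0,0,0],"hand":1},{"rot":[0,0.08,0],"travel":[0,0,0],"hand":1}]'

```text
time: 16.32
ee_pos: [0.5571, -0.2019, 0.0802]
eef_rot: [0.032, -0.706, 0.707, -0.032]
ft_force: [-3.5, -0.7, 11.4]
opening: 0.0157
```

```bash
python3 -c "
from h import *
s1()"
```

```text
t 16.32 pos 0.5571 -0.2019 z 0.0802 lift~-0.0002 yaw 0.091 turn~0.242 q6 0.93 op 0.0157 F [-3.5 -0.7 11.4] M [-0.21   0.289  0.077] Ftool x,z [3.5 0.4] tilt [ 0.0004 -0.0007]
```

>>> apply_moves --series '[{"rot":[0,0.03,0],"travel":[0,0,0],"hand":1},{"rot":[0,0.06,0],"travel":[0,0,0],"hand":1}]'

```text
time: 16.48
ee_pos: [0.5571, -0.2019, 0.0802]
eef_rot: [0.011, -0.707, 0.707, -0.011]
ft_force: [-2.8, -1.3, 10.3]
opening: 0.0158
```

```bash
python3 -c "
from h import *
s1()"
```

```text
t 16.48 pos 0.5571 -0.2019 z 0.0802 lift~-0.0002 yaw 0.031 turn~0.301 q6 0.99 op 0.0158 F [-2.8 -1.3 10.3] M [-0.204  0.344  0.078] Ftool x,z [2.8 1.2] tilt [ 0.0003 -0.0007]
```

>>> apply_moves --series '[{"rot":[0,0.03,0],"travel":[0,0,0],"hand":1},{"rot":[0,0.06,0],"travel":[0,0,0],"hand":1}]'

```text
time: 16.65
ee_pos: [0.5571, -0.2018, 0.0801]
eef_rot: [-0.01, -0.707, 0.707, 0.01]
ft_force: [-1.2, -1.9, 11.5]
opening: 0.0157
```

```bash
python3 -c "
from h import *
s1()"
```

```text
t 16.65 pos 0.5571 -0.2018 z 0.0801 lift~-0.0003 yaw -0.029 turn~0.361 q6 1.05 op 0.0157 F [-1.2 -1.9 11.5] M [-0.232  0.334  0.104] Ftool x,z [1.2 2. ] tilt [ 0.0003 -0.0007]
```

>>> apply_moves --series '[{"rot":[0,0.03,0],"travel":[0,0,0],"hand":1},{"rot":[0,0.06,0],"travel":[0,0,0],"hand":1}]'

```text
time: 16.82
ee_pos: [0.5571, -0.2019, 0.0801]
eef_rot: [-0.031, -0.706, 0.707, 0.031]
ft_force: [-1.9, -2.3, 10.1]
opening: 0.0156
```

```bash
python3 -c "
from h import *
s1()"
```

```text
t 16.82 pos 0.5571 -0.2019 z 0.0801 lift~-0.0003 yaw -0.089 turn~0.421 q6 1.11 op 0.0156 F [-1.9 -2.3 10.1] M [-0.217  0.308  0.11 ] Ftool x,z [1.6 2.5] tilt [ 0.0003 -0.0008]
```

>>> apply_moves --series '[{"rot":[0,0.03,0],"travel":[0,0,0],"hand":1},{"rot":[0,0.06,0],"travel":[0,0,0],"hand":1}]'

```text
time: 16.98
ee_pos: [0.5571, -0.2019, 0.0801]
eef_rot: [-0.052, -0.705, 0.705, 0.052]
ft_force: [-1.6, -1.8, 11.8]
opening: 0.0158
```

```bash
python3 -c "
from h import *
s1()"
```

```text
t 16.98 pos 0.5571 -0.2019 z 0.0801 lift~-0.0003 yaw -0.148 turn~0.481 q6 1.17 op 0.0158 F [-1.6 -1.8 11.8] M [-0.188  0.315  0.385] Ftool x,z [1.3 2.1] tilt [ 0.0001 -0.0008]
```

>>> apply_moves --series '[{"rot":[0,-0.01,0],"travel":[0,-0.0005,0],"hand":1},{"rot":[0,-0.01,0],"travel":[0,-0.001,0],"hand":-1},{"rot":[0,-0.01,0],"travel":[0,-0.001,0],"hand":-1},{"rot":[0,-0.01,0],"travel":[0,-0.001,0],"hand":-1},{"rot":[0,-0.01,0],"travel":[0,-0.001,0],"hand":-1},{"rot":[0,-0.01,0],"travel":[0,-0.001,0],"hand":-1}]'

```text
time: 17.48
ee_pos: [0.557, -0.2014, 0.08]
eef_rot: [0.048, 0.706, -0.705, -0.049]
ft_force: [-0.5, -0.0, -0.1]
opening: 0.0467
```

```bash
python3 -c "
from h import *
s1()"
```

```text
t 17.48 pos 0.5570 -0.2014 z 0.0800 lift~-0.0004 yaw -0.137 turn~0.470 q6 1.16 op 0.0467 F [-0.5 -0.  -0.1] M [ 0.02  -0.005 -0.031] Ftool x,z [0.5 0.1] tilt [-0.0008  0.0006]
```

Released cleanly. Rise and check.

>>> apply_moves --series '[{"rot":[0,0,0],"travel":[0,0,0],"hand":-1},{"rot":[0,0,0],"travel":[0,0,0],"hand":-1},{"rot":[0,0,0],"travel":[0,-0.01,0],"hand":-1},{"rot":[0,0,0],"travel":[0,-0.03,0],"hand":-1},{"rot":[0,0,0],"travel":[0,-0.06,0],"hand":-1},{"rot":[0,0,0],"travel":[0,-0.1,0],"hand":-1},{"rot":[0,0,0],"travel":[0,-0.12,0],"hand":-1},{"rot":[0,0,0],"travel":[0,-0.12,0],"hand":-1}]'

```text
time: 18.15
ee_pos: [0.5586, -0.2024, 0.2063]
eef_rot: [-0.052, -0.704, 0.707, 0.045]
ft_force: [1.0, 0.7, -0.9]
opening: 0.0882
```

```bash
python3 - <<'E'
from h import *
s1(); grab('wrist','w9'); grab('scene','s9')
im=load('w9')['im']; b=cv2.resize(im[80:240,150:380],None,fx=3.4,fy=3.4); cv2.imwrite('pics/w9c.png',b[:,:,::-1])
P=cloud('w9'); q=P[100:230,160:360].reshape(-1,3); q=q[~np.isnan(q[:,0])]
zs=q[:,2]; h,e=np.histogram(zs,bins=np.arange(.03,.13,.001)); print([(round(e[i],3),int(h[i])) for i in range(len(h)) if h[i]>60])
for lo,hi in [(.065,.072),(.0725,.079),(.104,.115)]:
    k=q[(zs>lo)&(zs<hi)]; print(lo,len(k),np.median(k[:,2]))
k=q[(zs>.065)&(zs<.072)]; print(cv2.minAreaRect((k[:,:2]*1000).astype(np.float32)))
E
```

```text
t 18.15 pos 0.5586 -0.2024 z 0.2063 lift~0.1259 yaw -0.137 turn~0.470 q6 1.16 op 0.0882 F [ 1.   0.7 -0.9] M [ 0.053 -0.005 -0.055] Ftool x,z [-0.9 -0.8] tilt [ 0.0084 -0.0051]
[(np.float64(0.043), 61), (np.float64(0.062), 66), (np.float64(0.065), 63), (np.float64(0.066), 155), (np.float64(0.067), 1481), (np.float64(0.068), 4944), (np.float64(0.069), 3196), (np.float64(0.07), 356), (np.float64(0.074), 162), (np.float64(0.075), 162), (np.float64(0.105), 85), (np.float64(0.106), 250), (np.float64(0.107), 464), (np.float64(0.108), 571), (np.float64(0.109), 186)]
0.065 10210 0.06872247149384775
0.0725 381 0.07497148057998843
0.104 1589 0.10796027272887959
((563.061767578125, -198.3717498779297), (105.67053985595703, 161.29434204101562), 19.27422332763672)
```

View pics/w9c.png

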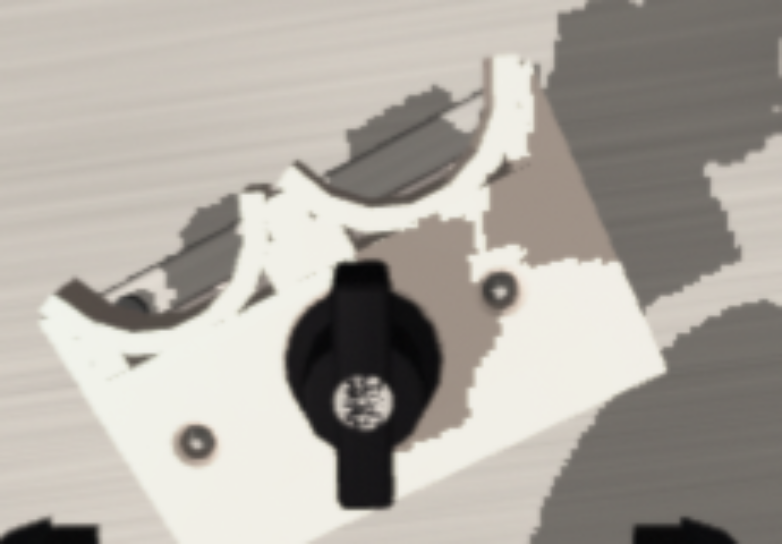

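View pics/s9.png

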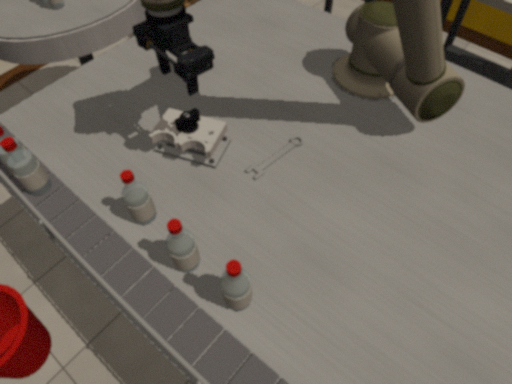

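```bash
python3 - <<'E'
from h import *
grab('wrist','w10'); 
for f in ('w9','w10','w1'):
    P=cloud(f); q=P[90:235,150:380].reshape(-1,3); q=q[~np.isnan(q[:,0])]
    gz=.0687 if f!='w1' else .0237
    g=q[abs(q[:,2]-gz)<.0035]; c=np.linalg.lstsq(np.c_[g[:,:2],np.ones(len(g))],g[:,2],rcond=None)[0]
    r=q[:,2]-np.c_[q[:,:2],np.ones(len(q))]@c
    off=.014 if f=='w1' else 0
    t=r[(r>.0365+off)&(r<.042+off)]; fl=r[(r>.0045+off)&(r<.009+off)]
    print(f,len(t),np.percentile(t,[50,75,90]).round(4)-.039,len(fl),np.median(fl).round(4)-.006)
E
```

```text
w9 1561 [0.0003 0.0009 0.0014] 373 0.0002999999999999999
w10 1632 [0.0003 0.0009 0.0014] 392 0.00019999999999999966
w1 1346 [0.0141 0.0147 0.0152] 330 0.0141
```

```bash
python3 -c "
from h import *
s1(); print(robot.job_done())"
```

```text
t 18.30 pos 0.5567 -0.2014 z 0.1998 lift~0.1194 yaw -0.137 turn~0.470 q6 1.16 op 0.0883 F [-0.4  0.  -1.3] M [ 0.016 -0.001  0.021] Ftool x,z [0.4 0. ] tilt [-0.001   0.0006]
the job is handed in; nothing more can be done
None
```

The bottle guide is fitted flat on its mount and its knob is screwed home. I handed the job in at 18.3 s.

- **Fitting:** I carried the guide by its wing knob and lowered it over both pins. It touched down at the expected height, and the lateral force stayed under about 5 N.
- **Finding the start:** Pressed with a total of 7 to 11 N, the knob rode on the ridges until about −0.72 rad. It then dropped in by about −0.90 rad, to a lift of about 4 mm by both the arm's height and the depth image. That is under the 4.8 mm limit with little to spare.
- **Screwing down:** I turned it clockwise about 1.4 rad. The flange came down first, at about −0.2 rad. I kept turning until the stop showed as 0.385 N m at about +0.48 rad. I then eased off and let go.
- **Last checks:**
  - The wrist camera shows the pins in both holes.
  - The lift measures about 0.2 mm with the knob released, using the known 14 mm starting lift as a check.
  - The guide is level, with its pockets facing the mount's front.
  - The gripper is open about 12 cm above the work with no contact force.
  - By eye in the scene picture, the bottles and spanner are where they were; I did not measure them again.

One disagreement came up: before fitting, the top and wrist cameras differed by about 3 mm on the mount's x position. I used the mean, which fitted.

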